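# Test a batch of camera battery packs

### The arm

A 6-joint arm with a two-finger parallel gripper is mounted at the origin on the work surface. World frame = base frame: x ahead of the robot, y to its left, z up, the work surface at z = 0. Lengths are in m, angles in rad, forces in N, time in s.
With the tool pointing down it reaches from about 0.3 to 0.875 m from the base axis. Payload 4.2 kg.
Tool frame: the origin (TCP) lies midway between the tips of the shut fingers; the grasp point (between the pads) lies 19 mm behind it; z points along the fingers, y is the line along which they close (so a half turn about z gives the same grasp; the last joint's range is limited). The gripper opens to 85 mm and grips with 20 to 120 N. Pads are 22 mm wide; open, the fingers measure 114 mm over their backs; the gripper's body (76 mm by 85 mm) begins 54 mm behind the grasp point. The pads swing forward as they close: fully open they stand 13 mm farther back than shut.
Start: joints at [-1.339, 0.32, 1.565, -0, 1.257, -0.02], TCP at [0.143, -0.557, 0.231] pointing down, gripper open.
Joint ranges: [-3.11, 3.11], [-0.84, 2.01], [0.21, 2.61], [-1.34, 4.49], [0.05, 2.63], [-2.56, 2.56]. Speed limits (rad/s): [2.57, 2.57, 3.14, 3.14, 3.14, 3.14].

### API

Orientations are given as a unit quaternion [w, x, y, z].
In Python, from plant import monitor, capture, camera_model, workorder gives the robot as it stands. The module is installed in compiled form; this text tells all that it offers.
- The arm moves only by the tool apply_moves, never from a script. Its argument "plan" is a list of rows, each an object of numbers: "gripper": the opening, from -1 (shut) to 1 (fully open); "x", "y", "z": the shift along the world's x, y, z normalised to -1 to 1, where 1 is 1 m; "ax", "ay", "az": the turn, a rotation vector about the world's x, y, z normalised to -1 to 1, where 1 is 45 degrees. In form: [{"gripper": .., "x": .., "y": .., "z": .., "ax": .., "ay": .., "az": ..}, ...]. A call has 1 to 12 rows; each row is the pose to reach, as a shift and turn from the pose commanded when the call began; what a row does not reach only later rows make up. A row lasts 1/10 s, in which the tool goes at most 50 mm and 8.59 degrees, less where a joint would pass 70% of its speed; a pose out of reach is approached as far as the arm can. A call with a number of a shift or a turn outside -1 to 1 is refused whole. A call with a gripper value outside its range is refused whole. The fingers move at their own pace and stop on an object; "squeeze" is the grip in N (left out, the last holds). Time passes only in rows, so rows that repeat a pose let the fingers close. It gives the time, the measured TCP pose, the force, the opening and the grip force at its end, in the units of the state.
- monitor.state(): the state, without advancing time (a new reading comes with each control period).
- capture(name): name is "scene" or "side" or "wrist"; returns the picture (384x512x3 uint8, red, green, blue); there is no depth.
- camera_model(name): a dict with "fov_y" (degrees; the focal length in pixels is half the picture's height over the tangent of half this angle, whatever the lens; pixels are square), "cx", "cy" (the principal point, pixels), "k1" (the pictures are not rectified: a ray, as slopes to the right and down, at radius r is drawn at 1 + k1 r^2 times it, then the intrinsics apply), "rvec" (rotation vector, rad) and "tvec" (3), from world to camera coordinates, as OpenCV has them. Camera axes: x right, y down, z forward; pixel columns grow to the right and rows downward; lengths in m; the calibration is good to about 2 mm. A picture is of the moment at which its call begins: read the wrist's pose just before it. camera_model takes no time and is no camera call; for the wrist camera it gives the pose at the moment of the call.
- workorder.finish_job(): hands the job in; it is judged then, once.
The state is a dict: "time": time; "qpos": joint angles; "qvel": joint speeds; "joint_efforts": joint torques, N m; "tool_pos": TCP position; "tcp_rot": TCP orientation; "contact_force": force on the tool from outside, world axes, zero at the start; "torque": the same for the moment, N m; "opening": finger opening in m; "grasp_force": force on a finger pad.
Only numpy, scipy, OpenCV 4.12 (cv2) and the standard library are available. Lean on these libraries where they do the work, as an engineer would, in place of code of your own. Each camera call takes 0.05 s, during which the arm holds its last target. There are 200 camera calls.

### The job

Test the camera battery packs lying on the mat: slide every one of them, gold contacts first, fully home into a bay of the tester, one to a bay. With all of them seated, pull the red lever toward you through its full stroke, hold it there half a second, then ease it slowly back to rest without letting it snap. Then take all the packs out and lay them flat in the blue tray, leaving the lens and the screw jar where they stand.

Things in the scene. Friction and masses are not known exactly. Their poses are not given: they have to be found in the camera images.
- packA: camera battery pack, dark grey block 70 (its x) x 38 (its y) x 21 mm tall with an orange band at the rear (-x) end and three gold contacts at the front (+x) end; starts lying flat on the mat, contacts roughly away from the robot; about 100 g. Origin: centre of its underside, z up. May be absent (2 or 3 packs are present)
- packA_nose (a point): centre of this pack's front (contact) face, 35 mm ahead of its origin and 10.5 mm above its underside
- packB: camera battery pack, dark grey block 70 (its x) x 38 (its y) x 21 mm tall with an orange band at the rear (-x) end and three gold contacts at the front (+x) end; starts lying flat on the mat, contacts roughly away from the robot; about 100 g. Origin: centre of its underside, z up. May be absent (2 or 3 packs are present)
- packB_nose (a point): centre of this pack's front (contact) face, 35 mm ahead of its origin and 10.5 mm above its underside
- packC: camera battery pack, dark grey block 70 (its x) x 38 (its y) x 21 mm tall with an orange band at the rear (-x) end and three gold contacts at the front (+x) end; starts lying flat on the mat, contacts roughly away from the robot; about 100 g. Origin: centre of its underside, z up. May be absent (2 or 3 packs are present)
- packC_nose (a point): centre of this pack's front (contact) face, 35 mm ahead of its origin and 10.5 mm above its underside
- tester: fixed grey battery tester, 160 (x) x 270 (y) x 48 mm; origin: underside, 70 mm behind the front edge, x pointing into the bays. Three bays at y = 85, 0, -85 mm: tunnels 40 wide, 23 high, 40 deep, floor 12 mm above the table, mouth at x = -30, end stop at x = 10, clear roof to 39 mm. Flat apron level with the bay floors from x = -70 to the mouths. Housing 48 mm high from x = 10 to 90
- bay0_mouth (a point): left (+y) bay: centre of the mouth at floor level, between orange cheeks that flare 3 mm to each side. Any pack fits, with 1 mm play each side; seated, it sticks out 30 mm
- bay0_end (a point): left (+y) bay: where the centre of a fully seated pack's front face belongs, on the end stop, 40 mm inside the mouth and 10.5 mm above the bay floor
- bay1_mouth (a point): middle bay: centre of the mouth at floor level, between orange cheeks that flare 3 mm to each side. Any pack fits, with 1 mm play each side; seated, it sticks out 30 mm
- bay1_end (a point): middle bay: where the centre of a fully seated pack's front face belongs, on the end stop, 40 mm inside the mouth and 10.5 mm above the bay floor
- bay2_mouth (a point): right (-y) bay: centre of the mouth at floor level, between orange cheeks that flare 3 mm to each side. Any pack fits, with 1 mm play each side; seated, it sticks out 30 mm
- bay2_end (a point): right (-y) bay: where the centre of a fully seated pack's front face belongs, on the end stop, 40 mm inside the mouth and 10.5 mm above the bay floor
- lever (a joint): angle of the tester's sprung contact lever, rad: 0 at rest (leaning 0.35 rad away from the robot), grows to 1.0 as it is pulled toward the robot; a spring returns it (about 2 N at the bar at rest, 6 N at full stroke)
- lever_bar (a point): middle of the lever's red grip bar, 14 mm thick, lying along the tester's y, 84 mm long between the two steel side arms of the U-shaped lever (74 mm free between them, open below the bar); about 175 mm above the table at rest; free to pinch from above
- lever_pivot (a point): point on the lever's hinge axis (along the tester's y), midway between its arms, 58 mm above the table; the bar circles it at 125 mm radius
- tray: blue low-walled tray for tested packs, fixed, 250 (x) x 110 (y) outside, 240 x 100 mm inside, walls 12 mm high, floor 5 mm thick; origin: centre of its underside
- lens: black lens standing on end, a bystander, diameter 68, height 70 mm; origin under its centre
- screw_jar: amber jar, a bystander, diameter 48, height 50 mm; origin under its centre

How it is judged:
By the outcome, as a careful person would: the job done as asked, in the order asked, and still so for the second after the job is handed in, with the robot touching nothing.
Of packA, packB, packC only 2 to 3 are there at a start; the rules pass over those that are not, and their reading is None.
At some moment in a run one of packA, packB, packC may be knocked a few centimetres aside while the robot is not near it.
It also fails if it takes over 210 s, if anything falls off the work surface, if the arm or the gripper's body presses on something with over 40 N, if the wrist force passes 120 N, or if a joint passes its speed limit or range.

## Working session

There is one attempt and no reset: what is moved stays moved. The work goes in short steps, Python scripts to look and compute and a tool call to move; the robot and the scene stay as the last step left them, time stands still between calls to the robot, and variables do not carry over. Pictures are saved under pics/ and viewed, at most 16 in all, crops included, and the job is handed in when it is done.

Besides the shell and the picture viewer there is one more tool, called by a JSON object that holds its "api" and its "payload". apply_moves: Moves the arm, as the interface text tells. Scaled input: -1 to 1 covers 1 m each way for a shift and 45 degrees each way for a turn. Its arguments: {"type":"object","properties":{"plan":{"type":"array","items":{"type":"object","properties":{"gripper":{"type":"number"},"x":{"type":"number"},"y":{"type":"number"},"z":{"type":"number"},"ax":{"type":"number"},"ay":{"type":"number"},"az":{"type":"number"}}}},"squeeze":{"type":"number"}},"required":["plan"]}

```bash
mkdir -p pics; ls; python3 - <<'E'
from plant import monitor, capture, camera_model
import cv2,numpy as np
s=monitor.state();print(s)
for n in("scene","side","wrist"):
    print(n,camera_model(n)); im=capture(n); cv2.imwrite(f"pics/{n}0.png",im[...,::-1])
E
```

```text
pics
{'time': 0.0, 'qpos': array([-1.33900006e+00,  3.20312304e-01,  1.56568656e+00, -3.07204633e-05,
        1.25739526e+00, -1.99978291e-02]), 'qvel': array([-1.53515741e-04,  1.56124107e-04, -8.73691309e-05,  7.80731367e-04,
       -7.63366659e-04, -7.71060201e-04]), 'joint_efforts': array([ 2.50880817e-03, -4.15516198e+01, -2.34158796e+01,  2.13037979e-04,
        8.17114545e-03,  7.18365783e-06]), 'tool_pos': array([ 0.14313949, -0.55640417,  0.23046761]), 'tcp_rot': array([-8.94148607e-04,  9.92084430e-01,  1.25569392e-01, -1.09735271e-04]), 'contact_force': array([ 0.29242791, -0.30027355, -0.87829793]), 'torque': array([-0.01455035, -0.02186812, -0.02063524]), 'grasp_force': 0.0, 'opening': 0.08536864854503447}
scene {'fov_y': 51.747749619059604, 'cx': 259.38697624567897, 'cy': 184.77912624842853, 'k1': -0.10198773893486326, 'rvec': array([ 2.16468748,  1.24309942, -0.47387484]), 'tvec': array([-0.30624032, -0.299401  ,  1.58016852])}
side {'fov_y': 47.989134223232085, 'cx': 263.90954766091585, 'cy': 196.11656255765695, 'k1': 0.048289988650909166, 'rvec': array([ 0.28320361, -2.66389166,  1.39832207]), 'tvec': array([0.58897885, 0.17430633, 1.16405494])}
wrist {'fov_y': 69.57709472477347, 'cx': 258.05671268622257, 'cy': 194.69403436334804, 'k1': -0.046348097825715986, 'rvec': array([-2.30773126,  1.78762097,  0.24673681]), 'tvec': array([-0.57418448, -0.03448251,  0.37925382])}
```

View pics/scene0.png

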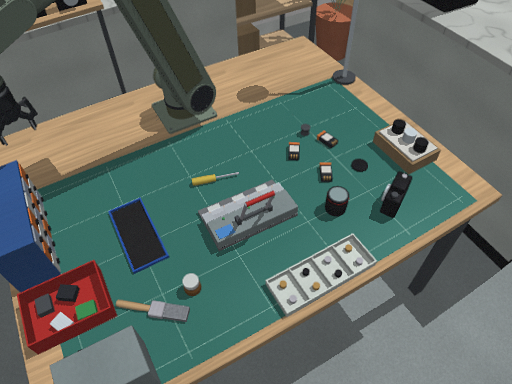

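View pics/side0.png

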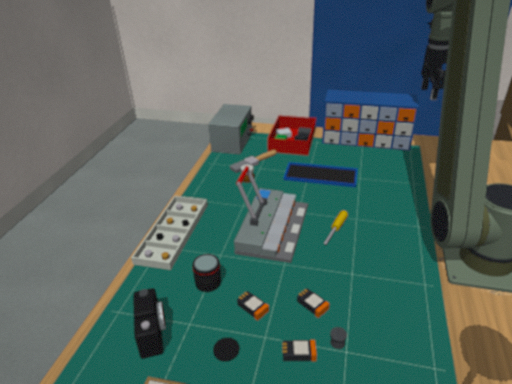

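The scene view shows three packs at about (293,150), (327,138) and (326,171). The tester is around (248,213) with its lever bar at (260,198), the tray is at (137,235), the lens at (337,200) and the jar at (191,284). In the side view the packs are at (313,302), (299,350) and (253,305), and the lever bar is at (244,174). I'll get coarse positions from these first.

```bash
cat > h.py <<'E'
import numpy as np, cv2
from plant import monitor, capture, camera_model
from scipy.spatial.transform import Rotation as R
def snap(name,fn):
    m=camera_model(name); im=capture(name)[...,::-1].copy(); cv2.imwrite(f"pics/{fn}.png",im)
    np.save(f"pics/{fn}.npy",m,allow_pickle=True); return im,m
def load(fn): return cv2.imread(f"pics/{fn}.png"),np.load(f"pics/{fn}.npy",allow_pickle=True).item()
def foc(m): return 192/np.tan(np.radians(m["fov_y"]/2))
def ray(m,uv):
    f=foc(m); d=(np.array(uv,float)-[m["cx"],m["cy"]])/f; s=d.copy()
    for _ in range(20): s=d/(1+m["k1"]*(s@s))
    Rm=R.from_rotvec(m["rvec"]).as_matrix()
    v=Rm.T@np.r_[s,1]; return -Rm.T@m["tvec"], v/np.linalg.norm(v)
def onz(m,uv,z):
    c,v=ray(m,uv); return c+v*(z-c[2])/v[2]
def tri(*obs):
    A=np.zeros((3,3));b=np.zeros(3)
    for m,uv in obs:
        c,v=ray(m,uv);P=np.eye(3)-np.outer(v,v);A+=P;b+=P@c
    X=np.linalg.solve(A,b); return X,[round(1e3*np.linalg.norm((np.eye(3)-np.outer(v,v))@(X-c)),1) for c,v in [ray(m,uv) for m,uv in obs]]
def proj(m,X):
    X=np.atleast_2d(X); Rm=R.from_rotvec(m["rvec"]).as_matrix(); p=X@Rm.T+m["tvec"]; s=p[:,:2]/p[:,2:]
    return s*(1+m["k1"]*(s**2).sum(1,keepdims=True))*foc(m)+[m["cx"],m["cy"]]
E
python3 - <<'E'
from h import *
np.set_printoptions(precision=3,suppress=True)
a=camera_model("scene");b=camera_model("side")
for n,p,z in [("p1",(293,150),.021),("p2",(327,138),.021),("p3",(326,171),.021),("lens",(337,190),.07),("jar",(191,277),.05),("tray",(137,235),.005),("trA",(109,210),.012),("trB",(136,199),.012),("trC",(168,260),.012),("trD",(137,272),.012),("yellowtool",(215,178),.01),("tblk1",(198,209),.0),("tblk3",(299,213),0),("tblk2",(214,246),.0)]: print(n,onz(a,p,z))
for n,p,z in [("p1",(313,302),.021),("p2",(299,350),.021),("p3",(253,305),.021),("tray",(321,175),.005)]: print(n,onz(b,p,z))
print(tri((a,(260,198)),(b,(244,174))))
E
python3 - <<'E'
import cv2
a=cv2.imread('pics/scene0.png')[115:265,90:365];cv2.imwrite('pics/c0.png',cv2.resize(a,None,fx=2.9,fy=2.9,interpolation=3))
E
```

```text
p1 [0.433 0.241 0.021]
p2 [0.444 0.381 0.021]
p3 [0.574 0.282 0.021]
lens [0.688 0.233 0.07 ]
jar [ 0.721 -0.272  0.05 ]
tray [ 0.484 -0.356  0.005]
trA [ 0.352 -0.404  0.012]
trB [ 0.354 -0.313  0.012]
trC [ 0.617 -0.305  0.012]
trD [ 0.61  -0.397  0.012]
yellowtool [ 0.402 -0.051  0.01 ]
tblk1 [ 0.485 -0.152  0.   ]
tblk3 [0.661 0.116 0.   ]
tblk2 [ 0.634 -0.168  0.   ]
p1 [0.426 0.255 0.021]
p2 [0.439 0.392 0.021]
p3 [0.564 0.293 0.021]
tray [ 0.475 -0.348  0.005]
(array([ 0.667, -0.029,  0.177]), [np.float64(2.7), np.float64(2.7)])
```

View pics/c0.png

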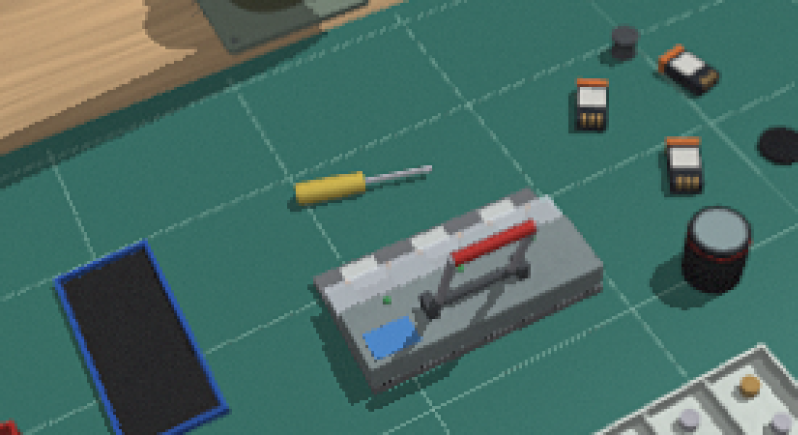

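```bash
python3 - <<'E'
from h import *
np.set_printoptions(precision=3,suppress=True)
s=monitor.state();m=camera_model("wrist")
q=s["tcp_rot"];T=R.from_quat(np.r_[q[1:],q[0]])
c,v=ray(m,(m["cx"],m["cy"]))
print(T.inv().apply(c-s["tool_pos"]),T.inv().apply(v),c,v,T.as_matrix())
E
```

```text
[ 0.068  0.    -0.142] [-0.267 -0.001  0.964] [ 0.21  -0.54   0.373] [-0.26  -0.064 -0.964] [[ 0.968  0.249 -0.   ]
 [ 0.249 -0.968  0.001]
 [ 0.    -0.001 -1.   ]]
```

{"api": "apply_moves", "payload": {"plan": [{"gripper": 1, "x": 0.03, "y": 0.03, "z": 0.03, "az": -0.1}, {"gripper": 1, "x": 0.06, "y": 0.06, "z": 0.06, "az": -0.2}, {"gripper": 1, "x": 0.09, "y": 0.1, "z": 0.09, "az": -0.32}, {"gripper": 1, "x": 0.12, "y": 0.14, "z": 0.12, "az": -0.32}, {"gripper": 1, "x": 0.15, "y": 0.18, "z": 0.14, "az": -0.32}, {"gripper": 1, "x": 0.18, "y": 0.22, "z": 0.16, "az": -0.32}, {"gripper": 1, "x": 0.2, "y": 0.265, "z": 0.17, "az": -0.32}, {"gripper": 1, "x": 0.22, "y": 0.31, "z": 0.17, "az": -0.32}, {"gripper": 1, "x": 0.24, "y": 0.355, "z": 0.17, "az": -0.32}, {"gripper": 1, "x": 0.25, "y": 0.4, "z": 0.17, "az": -0.32}, {"gripper": 1, "x": 0.26, "y": 0.445, "z": 0.17, "az": -0.32}, {"gripper": 1, "x": 0.26, "y": 0.49, "z": 0.17, "az": -0.32}]}}

```text
schema error: expected keys gripper, x, y, z, ax, ay, az
```

{"api": "apply_moves", "payload": {"plan": [{"gripper": 1, "x": 0.03, "y": 0.03, "z": 0.02, "ax": 0, "ay": 0, "az": -0.1}, {"gripper": 1, "x": 0.06, "y": 0.06, "z": 0.04, "ax": 0, "ay": 0, "az": -0.2}, {"gripper": 1, "x": 0.09, "y": 0.095, "z": 0.06, "ax": 0, "ay": 0, "az": -0.32}, {"gripper": 1, "x": 0.12, "y": 0.13, "z": 0.08, "ax": 0, "ay": 0, "az": -0.32}, {"gripper": 1, "x": 0.15, "y": 0.165, "z": 0.1, "ax": 0, "ay": 0, "az": -0.32}, {"gripper": 1, "x": 0.18, "y": 0.2, "z": 0.12, "ax": 0, "ay": 0, "az": -0.32}, {"gripper": 1, "x": 0.21, "y": 0.235, "z": 0.14, "ax": 0, "ay": 0, "az": -0.32}, {"gripper": 1, "x": 0.24, "y": 0.27, "z": 0.16, "ax": 0, "ay": 0, "az": -0.32}, {"gripper": 1, "x": 0.27, "y": 0.31, "z": 0.17, "ax": 0, "ay": 0, "az": -0.32}, {"gripper": 1, "x": 0.3, "y": 0.35, "z": 0.17, "ax": 0, "ay": 0, "az": -0.32}, {"gripper": 1, "x": 0.33, "y": 0.39, "z": 0.17, "ax": 0, "ay": 0, "az": -0.32}, {"gripper": 1, "x": 0.36, "y": 0.43, "z": 0.17, "ax": 0, "ay": 0, "az": -0.32}]}}

```text
time: 1.35
tool_pos: [0.5026, -0.1269, 0.4013]
tcp_rot: [0.0, 1.0, 0.0, 0.0]
contact_force: [0.4, -1.5, 0.2]
opening: 0.0853
grasp_force: 0.0
```

{"api": "apply_moves", "payload": {"plan": [{"gripper": 1, "x": 0.02, "y": 0.045, "z": 0, "ax": 0, "ay": 0, "az": 0}, {"gripper": 1, "x": 0.04, "y": 0.09, "z": 0, "ax": 0, "ay": 0, "az": 0}, {"gripper": 1, "x": 0.05, "y": 0.13, "z": 0, "ax": 0, "ay": 0, "az": 0}, {"gripper": 1, "x": 0.05, "y": 0.13, "z": 0, "ax": 0, "ay": 0, "az": 0}, {"gripper": 1, "x": 0.05, "y": 0.13, "z": 0, "ax": 0, "ay": 0, "az": 0}]}}

```text
time: 1.85
tool_pos: [0.5518, 0.0017, 0.4008]
tcp_rot: [0.0, 1.0, 0.001, -0.001]
contact_force: [0.0, -0.0, -0.0]
opening: 0.0857
grasp_force: 0.0
```

```bash
python3 - <<'E'
from h import *
im,m=snap("wrist","w1"); s=monitor.state();print(s["time"],s["tool_pos"],s["tcp_rot"])
cv2.imwrite("pics/w1v.png",cv2.resize(im,(800,600),interpolation=cv2.INTER_CUBIC))
E
```

```text
1.9 [0.55158452 0.0008077  0.40107252] [ 4.16776698e-04  9.99999779e-01  3.15479090e-04 -4.09699274e-04]
```

View pics/w1v.png

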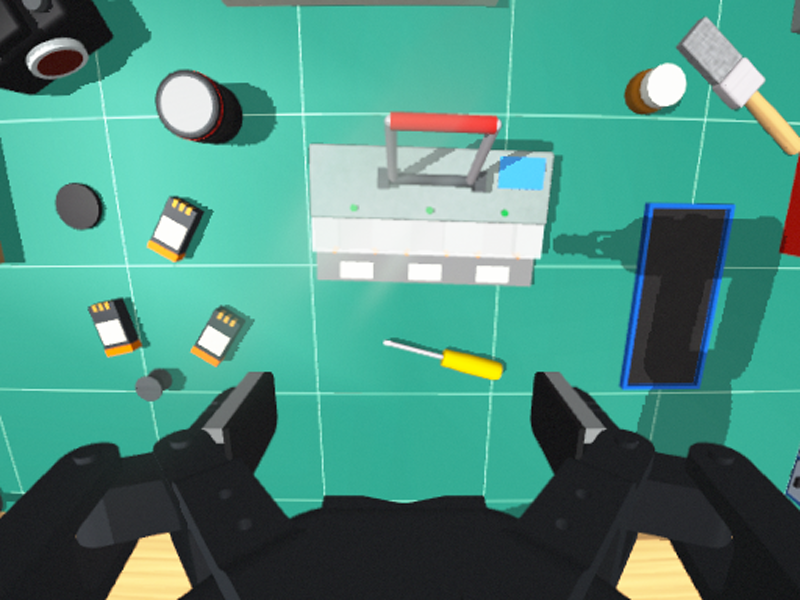

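The wrist view has +x up and +y left. The packs are at (175,228), (114,328) and (217,335), and the tester's front edge runs from (318,280) to (531,285). The tray spans (621–733, 204–388), and the bar is at (443,122). Next I'll take a closer view over the packs.

{"api": "apply_moves", "payload": {"plan": [{"gripper": 1, "x": 0, "y": 0.05, "z": -0.01, "ax": 0, "ay": 0, "az": 0}, {"gripper": 1, "x": 0, "y": 0.1, "z": -0.02, "ax": 0, "ay": 0, "az": 0}, {"gripper": 1, "x": 0, "y": 0.15, "z": -0.04, "ax": 0, "ay": 0, "az": 0}, {"gripper": 1, "x": -0.01, "y": 0.195, "z": -0.06, "ax": 0, "ay": 0, "az": 0}, {"gripper": 1, "x": -0.015, "y": 0.24, "z": -0.08, "ax": 0, "ay": 0, "az": 0}, {"gripper": 1, "x": -0.02, "y": 0.28, "z": -0.08, "ax": 0, "ay": 0, "az": 0}, {"gripper": 1, "x": -0.02, "y": 0.28, "z": -0.08, "ax": 0, "ay": 0, "az": 0}, {"gripper": 1, "x": -0.02, "y": 0.28, "z": -0.08, "ax": 0, "ay": 0, "az": 0}]}}

```text
time: 2.7
tool_pos: [0.5321, 0.2803, 0.3213]
tcp_rot: [0.001, 1.0, 0.0, 0.0]
contact_force: [-0.0, 0.1, -0.5]
opening: 0.0857
grasp_force: 0.0
```

```bash
python3 - <<'E'
from h import *
im,m=snap("wrist","w2"); s=monitor.state();print(s["time"],s["tool_pos"],s["tcp_rot"])
cv2.imwrite("pics/w2v.png",cv2.resize(im,(800,600),interpolation=cv2.INTER_CUBIC))
E
```

```text
2.75 [0.53233038 0.27954547 0.32167244] [ 4.36583381e-04  9.99999710e-01 -5.47536300e-04  3.00323678e-04]
```

View pics/w2v.png

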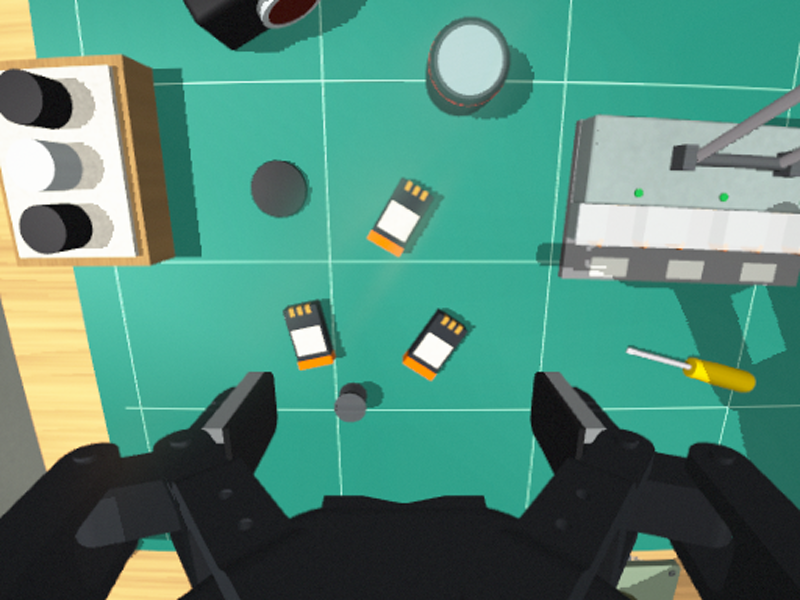

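The closer view shows packs at (404,217), (310,334) and (437,343), each with a white label and its orange band facing the robot. A small grey cylinder stands at (351,402), near the two rear packs.

```bash
cat >> h.py <<'E'
def packs(im,m,z=.021,amin=60):
    h=cv2.cvtColor(im,cv2.COLOR_BGR2HSV)
    big=lambda M:[(st[4],c) for st,c in zip(*cv2.connectedComponentsWithStats(M.astype(np.uint8))[2:]) ][1:]
    W=(h[...,1]<70)&(h[...,2]>170); O=(h[...,0]>5)&(h[...,0]<20)&(h[...,1]>170)&(h[...,2]>150)
    out=[]
    for a,c in big(W):
        if not amin<a<4000: continue
        P=onz(m,c,z)
        for ao,o in big(O):
            if ao<amin/4: continue
            Q=onz(m,o,z); d=np.linalg.norm(P-Q)
            if .02<d<.045: out.append((P,np.degrees(np.arctan2(*(P-Q)[[1,0]])),d,c))
    return out
E
python3 - <<'E'
from h import *
np.set_printoptions(precision=4,suppress=True)
r={}
for n in("w1","w2"):
    im,m=load(n); r[n]=packs(im,m); 
    for p in r[n]: print(n,p)
m1=load("w1")[1];m2=load("w2")[1]
for p in r["w1"]:
    for q in r["w2"]:
        if np.linalg.norm(p[0]-q[0])<.02: print(tri((m1,p[3]),(m2,q[3])))
# tester fit from clicks
from scipy.optimize import least_squares
sub=lambda n,pts:cv2.cornerSubPix(cv2.cvtColor(load(n)[0],cv2.COLOR_BGR2GRAY),np.float32(pts).reshape(-1,1,2)/1.5625,(3,3),(-1,-1),(3,30,.01)).reshape(-1,2)
u1=sub("w1",[(318,281),(531,286),(310,144),(553,153)]);L1=np.array([(-.07,.135,.012),(-.07,-.135,.012),(.09,.135,.048),(.09,-.135,.048)])
u2=sub("w2",[(560,277),(597,116)]);L2=np.array([(-.07,.135,.012),(.09,.135,.048)])
print(u1*1.5625,u2*1.5625)
def W(p,L): 
    c,s=np.cos(p[2]),np.sin(p[2]); return np.c_[p[0]+c*L[:,0]-s*L[:,1],p[1]+s*L[:,0]+c*L[:,1],L[:,2]]
f=lambda p:np.r_[(proj(m1,W(p,L1))-u1).ravel(),(proj(m2,W(p,L2))-u2).ravel()]
o=least_squares(f,[.555,-.02,0]);print(o.x,np.degrees(o.x[2]),o.fun)
# tray
t1=sub("w1",[(647,204),(733,204),(702,387),(622,387)]);LT=np.array([(.125,.055,.012),(.125,-.055,.012),(-.125,-.055,.012),(-.125,.055,.012)])
o=least_squares(lambda p:(proj(m1,W(p,LT))-t1).ravel(),[.48,-.35,0]);print("tray",o.x,o.fun)
E
```

```text
w1 (array([0.4255, 0.2482, 0.021 ]), np.float64(-33.714711285497), np.float64(0.02622512610259092), array([136.4635, 217.6652]))
w2 (array([0.5656, 0.2858, 0.021 ]), np.float64(-32.55049400732896), np.float64(0.026211743787338163), array([254.555 , 141.0502]))
w2 (array([0.4368, 0.3842, 0.021 ]), np.float64(14.133375760232006), np.float64(0.0261062186797291), array([197.1146, 217.6718]))
w2 (array([0.4259, 0.2481, 0.021 ]), np.float64(-37.329723537368274), np.float64(0.02602482687777879), array([276.768 , 223.7712]))
(array([0.4257, 0.2481, 0.0211]), [np.float64(0.2), np.float64(0.2)])
[[318.     281.    ]
 [530.4084 284.5188]
 [306.1486 146.7136]
 [552.6488 152.1331]] [[560.3584 277.1023]
 [595.4118 115.1262]]
[ 0.5697 -0.0259 -0.0214] -1.223446319263317 [-0.7174 -0.2224 -0.0495  0.8052  0.357  -1.6109  0.7751 -0.7188  0.3563
  1.6202 -0.7002  0.2943]
tray [ 0.4772 -0.3529  0.0268] [ 0.5528  1.0563 -0.3132 -0.877  -0.6959  0.2354  0.3914 -0.5354]
```

{"api": "apply_moves", "payload": {"plan": [{"gripper": 1, "x": 0.016, "y": 0.017, "z": -0.05, "ax": 0, "ay": 0, "az": -0.18}, {"gripper": 1, "x": 0.016, "y": 0.017, "z": -0.1, "ax": 0, "ay": 0, "az": -0.36}, {"gripper": 1, "x": 0.016, "y": 0.017, "z": -0.15, "ax": 0, "ay": 0, "az": -0.54}, {"gripper": 1, "x": 0.016, "y": 0.017, "z": -0.2, "ax": 0, "ay": 0, "az": -0.724}, {"gripper": 1, "x": 0.016, "y": 0.017, "z": -0.24, "ax": 0, "ay": 0, "az": -0.724}, {"gripper": 1, "x": 0.016, "y": 0.017, "z": -0.28, "ax": 0, "ay": 0, "az": -0.724}, {"gripper": 1, "x": 0.016, "y": 0.017, "z": -0.305, "ax": 0, "ay": 0, "az": -0.724}, {"gripper": 1, "x": 0.016, "y": 0.017, "z": -0.318, "ax": 0, "ay": 0, "az": -0.724}, {"gripper": 1, "x": 0.016, "y": 0.017, "z": -0.318, "ax": 0, "ay": 0, "az": -0.724}, {"gripper": -0.3, "x": 0.016, "y": 0.017, "z": -0.318, "ax": 0, "ay": 0, "az": -0.724}, {"gripper": -0.3, "x": 0.016, "y": 0.017, "z": -0.318, "ax": 0, "ay": 0, "az": -0.724}, {"gripper": -0.3, "x": 0.016, "y": 0.017, "z": -0.318, "ax": 0, "ay": 0, "az": -0.724}], "squeeze": 30}}

```text
time: 3.95
tool_pos: [0.5523, 0.2907, 0.0046]
tcp_rot: [-0.01, 0.962, -0.273, -0.006]
contact_force: [0.2, 0.7, -0.8]
opening: 0.0438
grasp_force: 0.0
```

{"api": "apply_moves", "payload": {"plan": [{"gripper": -0.3, "x": 0, "y": 0, "z": 0, "ax": 0, "ay": 0, "az": 0}, {"gripper": -0.3, "x": 0, "y": 0, "z": 0, "ax": 0, "ay": 0, "az": 0}, {"gripper": -0.3, "x": 0, "y": 0, "z": 0, "ax": 0, "ay": 0, "az": 0}]}}

```text
time: 4.25
tool_pos: [0.5524, 0.2909, 0.0047]
tcp_rot: [-0.01, 0.962, -0.273, -0.006]
contact_force: [-0.2, 0.1, 5.2]
opening: 0.0374
grasp_force: 30.5
```

{"api": "apply_moves", "payload": {"plan": [{"gripper": -0.3, "x": 0, "y": 0, "z": 0.02, "ax": 0, "ay": 0, "az": 0}, {"gripper": -0.3, "x": 0, "y": 0, "z": 0.05, "ax": 0, "ay": 0, "az": 0}, {"gripper": -0.3, "x": 0, "y": 0, "z": 0.1, "ax": 0, "ay": 0, "az": 0}, {"gripper": -0.3, "x": 0, "y": 0, "z": 0.1, "ax": 0, "ay": 0, "az": 0}, {"gripper": -0.3, "x": 0, "y": 0, "z": 0.1, "ax": 0, "ay": 0, "az": 0}]}}

```text
time: 4.75
tool_pos: [0.5523, 0.2895, 0.1044]
tcp_rot: [-0.011, 0.962, -0.271, -0.007]
contact_force: [-0.1, -0.2, -1.2]
opening: 0.0374
grasp_force: 30.2
```

```bash
python3 - <<'E'
from h import *
s=monitor.state()
for k in s: print(k,s[k])
im,m=snap("wrist","w3"); cv2.imwrite("pics/w3v.png",cv2.resize(im,(640,480),interpolation=cv2.INTER_CUBIC))
for p in packs(im,m): print(p)
E
```

```text
time 4.75
qpos [0.45159841 0.49211911 1.62816276 0.02922374 1.01767839 2.55698316]
qvel [-0.0005688   0.03803369  0.05082804  0.00028611  0.00327247  0.00397129]
joint_efforts [-3.45797895e-02 -5.05462682e+01 -2.23886096e+01  8.84872209e-02
 -1.12404618e-01 -9.30424321e-04]
tool_pos [0.55233608 0.2894753  0.10440588]
tcp_rot [-0.01056243  0.9623631  -0.27147567 -0.00683011]
contact_force [-0.08572902 -0.17930538 -1.16581528]
torque [ 0.00781403 -0.02698863 -0.0374568 ]
grasp_force 30.22062599658966
opening 0.03742880775715197
```

View pics/w3v.png

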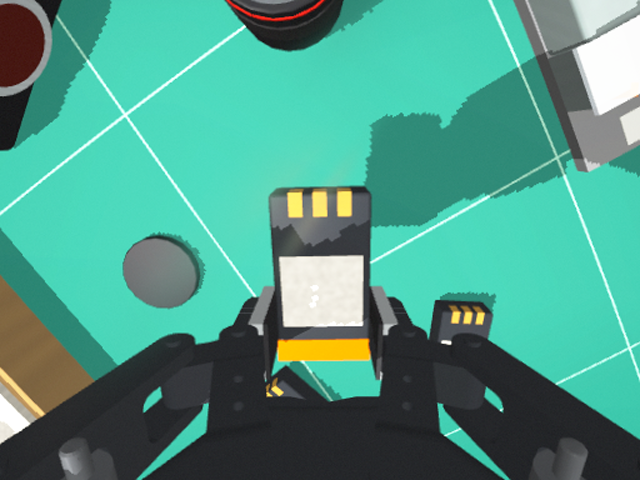

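The pack is held square, but joint 6 is at its limit, so the commanded yaw wasn't quite reached. I'll turn back toward the tester's yaw and look at the tester from close up, from two places.

{"api": "apply_moves", "payload": {"plan": [{"gripper": -0.3, "x": -0.015, "y": -0.02, "z": 0.03, "ax": 0, "ay": 0, "az": 0.12}, {"gripper": -0.3, "x": -0.03, "y": -0.04, "z": 0.06, "ax": 0, "ay": 0, "az": 0.24}, {"gripper": -0.3, "x": -0.045, "y": -0.06, "z": 0.09, "ax": 0, "ay": 0, "az": 0.36}, {"gripper": -0.3, "x": -0.06, "y": -0.09, "z": 0.12, "ax": 0, "ay": 0, "az": 0.48}, {"gripper": -0.3, "x": -0.08, "y": -0.12, "z": 0.12, "ax": 0, "ay": 0, "az": 0.6}, {"gripper": -0.3, "x": -0.098, "y": -0.15, "z": 0.12, "ax": 0, "ay": 0, "az": 0.697}, {"gripper": -0.3, "x": -0.098, "y": -0.167, "z": 0.12, "ax": 0, "ay": 0, "az": 0.697}, {"gripper": -0.3, "x": -0.098, "y": -0.167, "z": 0.12, "ax": 0, "ay": 0, "az": 0.697}, {"gripper": -0.3, "x": -0.098, "y": -0.167, "z": 0.12, "ax": 0, "ay": 0, "az": 0.697}]}}

```text
time: 5.7
tool_pos: [0.4535, 0.1222, 0.2217]
tcp_rot: [-0.007, 1.0, -0.002, -0.011]
contact_force: [0.8, 0.3, -0.7]
opening: 0.0373
grasp_force: 30.3
```

```bash
python3 - <<'E'
from h import *
im,m=snap("wrist","w4"); print(monitor.state()["tool_pos"],monitor.state()["tcp_rot"])
E
```

```text
[0.45372418 0.12253969 0.22186087] [-0.00702879  0.99991136 -0.00144217 -0.01121589]
```

{"api": "apply_moves", "payload": {"plan": [{"gripper": -0.3, "x": 0, "y": -0.05, "z": 0, "ax": 0, "ay": 0, "az": 0}, {"gripper": -0.3, "x": 0, "y": -0.1, "z": 0, "ax": 0, "ay": 0, "az": 0}, {"gripper": -0.3, "x": 0, "y": -0.12, "z": 0, "ax": 0, "ay": 0, "az": 0}, {"gripper": -0.3, "x": 0, "y": -0.12, "z": 0, "ax": 0, "ay": 0, "az": 0}, {"gripper": -0.3, "x": 0, "y": -0.12, "z": 0, "ax": 0, "ay": 0, "az": 0}]}}

```text
time: 6.25
tool_pos: [0.4541, 0.0029, 0.2223]
tcp_rot: [-0.007, 1.0, -0.002, -0.011]
contact_force: [-0.4, -0.1, -0.1]
opening: 0.0374
grasp_force: 30.4
```

```bash
python3 - <<'E'
from h import *
im,m=snap("wrist","w5"); print(monitor.state()["tool_pos"],monitor.state()["tcp_rot"])
a=load("w4")[0]
cv2.imwrite("pics/w45.png",np.vstack([cv2.resize(i[:190],(800,297),interpolation=cv2.INTER_CUBIC) for i in (a,im)]))
E
```

```text
[0.45407707 0.00324166 0.22238322] [-7.40743889e-03  9.99914765e-01 -9.75047323e-04 -1.07070567e-02]
```

View pics/w45.png

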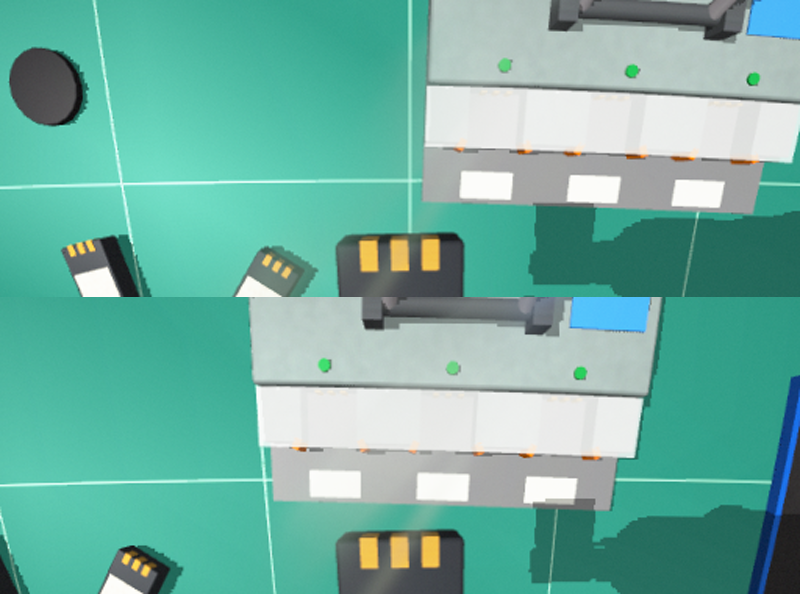

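Both views show the apron's front corners at (423,202)–(752,213) in the first and (274,202)–(612,213) in the second. White marks sit in front of each bay, the green LEDs lie behind the bays, and the orange cheeks are at the mouths. The tool has a small residual tilt to take out.

```bash
python3 - <<'E'
from h import *
np.set_printoptions(precision=4,suppress=True)
from scipy.optimize import least_squares
(i4,m4),(i5,m5)=load("w4"),load("w5")
sub=lambda im,pts:cv2.cornerSubPix(cv2.cvtColor(im,cv2.COLOR_BGR2GRAY),np.float32(pts).reshape(-1,1,2)/1.5625,(3,3),(-1,-1),(3,30,.01)).reshape(-1,2)
P4=[(423,202),(754,213),(428,86),(427,147)];P5=[(274,202),(612,214),(257,87),(258,147),(643,100),(637,161)]
a4=sub(i4,P4);a5=sub(i5,P5);print(a4*1.5625,a5*1.5625)
for k in range(4): print("tri",k,tri((m4,a4[k]),(m5,a5[k])))
def blobs(im,kind):
    h=cv2.cvtColor(im,cv2.COLOR_BGR2HSV)
    M=(h[...,1]<40)&(h[...,2]>215) if kind=="w" else (h[...,0]>50)&(h[...,0]<75)&(h[...,1]>150)&(h[...,2]>130)
    n,l,st,c=cv2.connectedComponentsWithStats(M.astype(np.uint8));return sorted([(c[k][0],c[k][1],st[k][4]) for k in range(1,n) if st[k][4]>15 and c[k][1]<150])
for kind in "wg":
    print(kind,[tuple(np.round(b,1)) for b in blobs(i4,kind)],[tuple(np.round(b,1)) for b in blobs(i5,kind)])
def W(p,L):
    c,s=np.cos(p[2]),np.sin(p[2]); return np.c_[p[0]+c*L[:,0]-s*L[:,1],p[1]+s*L[:,0]+c*L[:,1],L[:,2]]
L=np.array([(-.07,.135,.012),(-.07,-.135,.012),(.01,.135,.048),(-.03,.135,.039),(.01,-.135,.048),(-.03,-.135,.039)])
for idx in ([0,1],[0,1,2,4]):
    j4=[i for i in idx if i<4]
    o=least_squares(lambda p:np.r_[(proj(m4,W(p,L[j4]))-a4[j4]).ravel(),(proj(m5,W(p,L[idx]))-a5[idx]).ravel()],[.57,-.026,-.02]);print(o.x,np.degrees(o.x[2]),o.fun)
q2=lambda q:R.from_quat(np.r_[q[1:],q[0]])
D=R.from_quat([1,0,0,0])
def rep(n,q,yaw):
    T=q2(q); ideal=R.from_euler('z',yaw,degrees=True)*D
    print(n,"world rotvec deg err",np.degrees((T*ideal.inv()).as_rotvec()),"toolframe",np.degrees((ideal.inv()*T).as_rotvec()))
rep("grasp",[-.010562,.962363,-.271476,-.00683],-31.5)
rep("now",monitor.state()["tcp_rot"],0)
E
```

```text
[[422.1521 200.7859]
 [750.5178 214.7309]
 [426.7005  84.8184]
 [423.7709 145.5094]] [[274.     202.    ]
 [608.7491 212.0309]
 [255.1803  86.3955]
 [260.3493 150.6466]
 [642.2811  99.7531]
 [633.5026 159.8897]]
tri 0 (array([0.505 , 0.1101, 0.011 ]), [np.float64(0.3), np.float64(0.3)])
tri 1 (array([ 0.4963, -0.1601,  0.0091]), [np.float64(0.9), np.float64(0.9)])
tri 2 (array([0.5852, 0.1083, 0.0391]), [np.float64(0.7), np.float64(0.7)])
tri 3 (array([0.5442, 0.1099, 0.0346]), [np.float64(0.8), np.float64(0.8)])
w [(np.float64(93.4), np.float64(117.2), np.float64(48.0)), (np.float64(153.5), np.float64(116.0), np.float64(60.0)), (np.float64(310.8), np.float64(118.2), np.float64(575.0)), (np.float64(379.4), np.float64(120.5), np.float64(558.0)), (np.float64(390.0), np.float64(78.5), np.float64(8967.0)), (np.float64(446.1), np.float64(123.4), np.float64(531.0))] [(np.float64(36.5), np.float64(119.0), np.float64(20.0)), (np.float64(82.5), np.float64(118.0), np.float64(22.0)), (np.float64(169.9), np.float64(49.6), np.float64(16.0)), (np.float64(170.1), np.float64(38.0), np.float64(21.0))
[... 218 characters left out ...]
np.float64(473.0))]
g [(np.float64(404.0), np.float64(44.8), np.float64(43.0)), (np.float64(481.9), np.float64(49.9), np.float64(43.0))] [(np.float64(207.2), np.float64(42.9), np.float64(42.0)), (np.float64(371.0), np.float64(48.3), np.float64(45.0))]
[ 0.5707 -0.0265 -0.0319] -1.8295095898055844 [-0.4911 -0.2032  1.1026 -0.592  -0.7315  0.2233  0.1989  0.8653]
[ 0.57   -0.0259 -0.0296] -1.6971202555032987 [-0.8096  0.6162  0.7701 -0.3026 -0.0725 -1.2418 -0.9699  1.0336 -0.1263
  1.1616 -3.0885  0.3796  4.2211 -0.1978]
grasp world rotvec deg err [ 1.3774  0.4248 -0.0068] toolframe [ 0.9525 -1.0818  0.0068]
now world rotvec deg err [ 0.8489  1.227  -0.1117] toolframe [ 0.8489 -1.227   0.1117]
```

```bash
python3 - <<'E'
from h import *
np.set_printoptions(precision=4,suppress=True)
m4=load("w4")[1];m5=load("w5")[1]
A=[(310.8,118.2),(379.4,120.5),(446.1,123.4)];B=[(214.1,119.3),(283.0,121.0)]
a=np.array([onz(m4,u,.012) for u in A]);b=np.array([onz(m5,u,.012) for u in B]);print(a,b)
for k in range(2): print(tri((m4,A[k]),(m5,B[k])))
for d in (a[0]-a[1],a[0]-a[2],a[1]-a[2],b[0]-b[1]): print(np.linalg.norm(d),np.degrees(np.arctan2(-d[0],d[1])))
for d in ("w1",): print()
E
```

```text
[[ 0.5172  0.0604  0.012 ]
 [ 0.5148 -0.0245  0.012 ]
 [ 0.5123 -0.1094  0.012 ]] [[ 0.5171  0.0604  0.012 ]
 [ 0.5148 -0.0246  0.012 ]]
(array([0.5171, 0.0604, 0.0119]), [np.float64(0.1), np.float64(0.1)])
(array([ 0.5148, -0.0247,  0.0115]), [np.float64(0.0), np.float64(0.0)])
0.08491769799430374 -1.567295235016533
0.16989029795957084 -1.6402554097291766
0.0849727376177164 -1.7131683257230674
0.0850574461562135 -1.5509083851791385
```

```bash
cat >> h.py <<'E'
def infront(fn,p,tcp,sc,dz,yaw):
    m=load(fn)[1]; X=onz(m,np.array(p)/sc,tcp[2]+dz)-tcp; y=np.radians(yaw)
    return X[0]*np.cos(y)+X[1]*np.sin(y), -X[0]*np.sin(y)+X[1]*np.cos(y)
E
python3 - <<'E'
from h import *
for p in [(272,189),(369,188),(279,361),(370,360)]: print(infront("w3",p,np.array([.55234,.28948,.10441]),1.25,.0163,-31.5))
for p in [(339,235),(462,235)]: print(infront("w5",p,np.array([.45408,.00324,.22238]),1.5625,.0163,0)) 
E
```

```text
(np.float64(0.05434451814821363), np.float64(0.018286283949689473))
(np.float64(0.05479189511998256), np.float64(-0.016735556585660363))
(np.float64(-0.018284440136690977), np.float64(0.0184484582242936))
(np.float64(-0.01729359524555201), np.float64(-0.020026666593228007))
(np.float64(0.05494927155365342), np.float64(0.017710631939541123))
(np.float64(0.05492736957563499), np.float64(-0.01774784711692864))
```

{"api": "apply_moves", "payload": {"plan": [{"gripper": -0.3, "x": 0.01, "y": 0.04, "z": 0, "ax": 0, "ay": 0, "az": -0.034}, {"gripper": -0.3, "x": 0.02, "y": 0.0586, "z": -0.04, "ax": 0, "ay": 0, "az": -0.034}, {"gripper": -0.3, "x": 0.02, "y": 0.0586, "z": -0.09, "ax": 0, "ay": 0, "az": -0.034}, {"gripper": -0.3, "x": 0.02, "y": 0.0586, "z": -0.13, "ax": 0, "ay": 0, "az": -0.034}, {"gripper": -0.3, "x": 0.02, "y": 0.0586, "z": -0.16, "ax": 0, "ay": 0, "az": -0.034}, {"gripper": -0.3, "x": 0.02, "y": 0.0586, "z": -0.185, "ax": 0, "ay": 0, "az": -0.034}, {"gripper": -0.3, "x": 0.022, "y": 0.0586, "z": -0.2, "ax": 0, "ay": 0, "az": -0.034}, {"gripper": -0.3, "x": 0.024, "y": 0.0586, "z": -0.2045, "ax": 0, "ay": 0, "az": -0.034}, {"gripper": -0.3, "x": 0.024, "y": 0.0586, "z": -0.2045, "ax": 0, "ay": 0, "az": -0.034}, {"gripper": -0.3, "x": 0.024, "y": 0.0586, "z": -0.2045, "ax": 0, "ay": 0, "az": -0.034}]}}

```text
time: 7.3
tool_pos: [0.4787, 0.0614, 0.019]
tcp_rot: [-0.007, 1.0, -0.014, -0.009]
contact_force: [-0.8, -0.6, -1.2]
opening: 0.0371
grasp_force: 30.6
```

```bash
python3 - <<'E'
from h import *
s=monitor.state();print(s["tool_pos"],s["tcp_rot"],s["contact_force"])
im,m=snap("wrist","w6");cv2.imwrite("pics/w6v.png",cv2.resize(im[:,100:420],(640,768),interpolation=cv2.INTER_CUBIC)[:600])
E
```

```text
[0.47873662 0.0614374  0.01899199] [-0.00726655  0.99982932 -0.0142422  -0.00925727] [-0.80204283 -0.63949744 -1.16647359]
```

View pics/w6v.png

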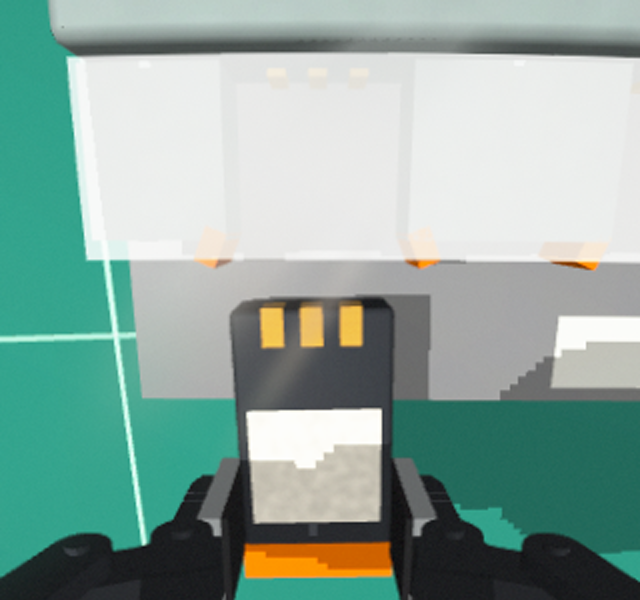

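The pack is lined up with bay 0: pack centre column is about 312, and the tunnel walls are at 222 and 405. Inserting it now.

{"api": "apply_moves", "payload": {"plan": [{"gripper": -0.3, "x": 0.005, "y": -0.0001, "z": -0.0015, "ax": 0, "ay": 0, "az": 0}, {"gripper": -0.3, "x": 0.01, "y": -0.0003, "z": -0.0015, "ax": 0, "ay": 0, "az": 0}, {"gripper": -0.3, "x": 0.015, "y": -0.0005, "z": -0.0015, "ax": 0, "ay": 0, "az": 0}, {"gripper": -0.3, "x": 0.02, "y": -0.0006, "z": -0.0015, "ax": 0, "ay": 0, "az": 0}, {"gripper": -0.3, "x": 0.025, "y": -0.0007, "z": -0.0015, "ax": 0, "ay": 0, "az": 0}, {"gripper": -0.3, "x": 0.03, "y": -0.0009, "z": -0.0015, "ax": 0, "ay": 0, "az": 0}, {"gripper": -0.3, "x": 0.03, "y": -0.0009, "z": -0.0015, "ax": 0, "ay": 0, "az": 0}]}}

```text
time: 8.05
tool_pos: [0.5089, 0.0598, 0.0168]
tcp_rot: [-0.007, 1.0, -0.015, -0.01]
contact_force: [-0.5, 0.2, -0.5]
opening: 0.0372
grasp_force: 30.6
```

{"api": "apply_moves", "payload": {"plan": [{"gripper": -0.3, "x": 0.005, "y": 0.0003, "z": 0, "ax": 0, "ay": 0, "az": 0}, {"gripper": -0.3, "x": 0.01, "y": 0.0003, "z": 0, "ax": 0, "ay": 0, "az": 0}, {"gripper": -0.3, "x": 0.014, "y": 0.0002, "z": 0, "ax": 0, "ay": 0, "az": 0}, {"gripper": -0.3, "x": 0.017, "y": 0.0001, "z": 0, "ax": 0, "ay": 0, "az": 0}, {"gripper": -0.3, "x": 0.019, "y": 0, "z": 0, "ax": 0, "ay": 0, "az": 0}, {"gripper": -0.3, "x": 0.02, "y": 0, "z": 0, "ax": 0, "ay": 0, "az": 0}]}}

```text
time: 8.65
tool_pos: [0.528, 0.0598, 0.0168]
tcp_rot: [-0.007, 1.0, -0.015, -0.01]
contact_force: [-1.2, -0.6, 0.6]
opening: 0.0374
grasp_force: 30.6
```

{"api": "apply_moves", "payload": {"plan": [{"gripper": -0.3, "x": 0.001, "y": 0, "z": 0, "ax": 0, "ay": 0, "az": 0}, {"gripper": -0.3, "x": 0.002, "y": 0, "z": 0, "ax": 0, "ay": 0, "az": 0}]}}

```text
time: 8.85
tool_pos: [0.529, 0.0598, 0.0167]
tcp_rot: [-0.007, 1.0, -0.015, -0.011]
contact_force: [-5.3, -0.8, 1.8]
opening: 0.0371
grasp_force: 31.7
```

{"api": "apply_moves", "payload": {"plan": [{"gripper": -0.3, "x": 0.0015, "y": 0, "z": 0, "ax": 0, "ay": 0, "az": 0}, {"gripper": -0.3, "x": 0.0015, "y": 0, "z": 0, "ax": 0, "ay": 0, "az": 0}]}}

```text
time: 9.05
tool_pos: [0.5291, 0.0598, 0.0167]
tcp_rot: [-0.007, 1.0, -0.015, -0.013]
contact_force: [-5.2, 0.6, 4.0]
opening: 0.0377
grasp_force: 33.3
```

{"api": "apply_moves", "payload": {"plan": [{"gripper": 0.3, "x": -0.001, "y": 0, "z": 0, "ax": 0, "ay": 0, "az": 0}, {"gripper": 0.3, "x": -0.002, "y": 0, "z": 0, "ax": 0, "ay": 0, "az": 0}, {"gripper": 0.3, "x": -0.002, "y": 0, "z": 0.01, "ax": 0, "ay": 0, "az": 0}, {"gripper": 0.3, "x": -0.002, "y": 0, "z": 0.05, "ax": 0, "ay": 0, "az": 0}, {"gripper": 0.6, "x": -0.01, "y": 0, "z": 0.1, "ax": -0.018, "ay": -0.033, "az": 0.038}, {"gripper": 1, "x": -0.01, "y": 0.03, "z": 0.14, "ax": -0.018, "ay": -0.033, "az": 0.038}, {"gripper": 1, "x": -0.01, "y": 0.06, "z": 0.18, "ax": -0.018, "ay": -0.033, "az": 0.038}, {"gripper": 1, "x": -0.01, "y": 0.1, "z": 0.21, "ax": -0.018, "ay": -0.033, "az": 0.038}, {"gripper": 1, "x": -0.01, "y": 0.14, "z": 0.24, "ax": -0.018, "ay": -0.033, "az": 0.038}, {"gripper": 1, "x": -0.01, "y": 0.18, "z": 0.26, "ax": -0.018, "ay": -0.033, "az": 0.038}, {"gripper": 1, "x": -0.01, "y": 0.22, "z": 0.28, "ax": -0.018, "ay": -0.033, "az": 0.038}, {"gripper": 1, "x": -0.01, "y": 0.24, "z": 0.29, "ax": -0.018, "ay": -0.033, "az": 0.038}]}}

```text
time: 10.25
tool_pos: [0.5218, 0.3033, 0.31]
tcp_rot: [-0.002, 1.0, 0.001, 0.005]
contact_force: [0.4, -0.8, -1.0]
opening: 0.0855
grasp_force: 0.0
```

```bash
python3 - <<'E'
from h import *
np.set_printoptions(precision=4,suppress=True)
s=monitor.state();print(s["tool_pos"],s["tcp_rot"],s["qpos"])
im,m=snap("wrist","w7");print(*packs(im,m),sep="\n");print(*packs(im,m,.033),sep="\n")
E
```

```text
[0.5218 0.3033 0.31  ] [-0.002   1.      0.0014  0.0052] [ 0.5083  0.3243  1.3617 -0.0015  1.4446  2.0765]
(array([0.4368, 0.3843, 0.021 ]), np.float64(14.172811297426225), np.float64(0.02604606178682372), array([209.9306, 215.8757]))
(array([0.4258, 0.248 , 0.021 ]), np.float64(-38.11093746747934), np.float64(0.025939143037877622), array([292.038 , 222.5292]))
(array([0.441, 0.382, 0.033]), np.float64(14.17281129742619), np.float64(0.025322871487872045), array([209.9306, 215.8757]))
(array([0.4304, 0.2495, 0.033 ]), np.float64(-38.11093746747938), np.float64(0.02521892142581013), array([292.038 , 222.5292]))
```

{"api": "apply_moves", "payload": {"plan": [{"gripper": 1, "x": -0.03, "y": 0.025, "z": -0.02, "ax": -0.005, "ay": 0.013, "az": 0.15}, {"gripper": 1, "x": -0.06, "y": 0.05, "z": -0.05, "ax": -0.005, "ay": 0.013, "az": 0.312}, {"gripper": 1, "x": -0.085, "y": 0.07, "z": -0.09, "ax": -0.005, "ay": 0.013, "az": 0.312}, {"gripper": 1, "x": -0.0986, "y": 0.0776, "z": -0.13, "ax": -0.005, "ay": 0.013, "az": 0.312}, {"gripper": 1, "x": -0.0986, "y": 0.0776, "z": -0.18, "ax": -0.005, "ay": 0.013, "az": 0.312}, {"gripper": 1, "x": -0.0986, "y": 0.0776, "z": -0.22, "ax": -0.005, "ay": 0.013, "az": 0.312}, {"gripper": 1, "x": -0.0986, "y": 0.0776, "z": -0.25, "ax": -0.005, "ay": 0.013, "az": 0.312}, {"gripper": 1, "x": -0.0986, "y": 0.0776, "z": -0.27, "ax": -0.005, "ay": 0.013, "az": 0.312}, {"gripper": 1, "x": -0.0986, "y": 0.0776, "z": -0.27, "ax": -0.005, "ay": 0.013, "az": 0.312}, {"gripper": 1, "x": -0.0986, "y": 0.0776, "z": -0.27, "ax": -0.005, "ay": 0.013, "az": 0.312}]}}

```text
time: 11.3
tool_pos: [0.4234, 0.3775, 0.0375]
tcp_rot: [0.001, 0.992, 0.122, -0.002]
contact_force: [-0.2, 0.6, 0.9]
opening: 0.0854
grasp_force: 0.0
```

{"api": "apply_moves", "payload": {"plan": [{"gripper": 1, "x": 0, "y": 0.003, "z": -0.015, "ax": 0, "ay": 0, "az": 0}, {"gripper": 1, "x": 0, "y": 0.003, "z": -0.033, "ax": 0, "ay": 0, "az": 0}, {"gripper": 1, "x": 0, "y": 0.003, "z": -0.033, "ax": 0, "ay": 0, "az": 0}, {"gripper": -0.3, "x": 0, "y": 0.003, "z": -0.033, "ax": 0, "ay": 0, "az": 0}, {"gripper": -0.3, "x": 0, "y": 0.003, "z": -0.033, "ax": 0, "ay": 0, "az": 0}, {"gripper": -0.3, "x": 0, "y": 0.003, "z": -0.033, "ax": 0, "ay": 0, "az": 0}, {"gripper": -0.3, "x": 0, "y": 0.003, "z": -0.033, "ax": 0, "ay": 0, "az": 0}, {"gripper": -0.3, "x": 0, "y": 0.003, "z": -0.033, "ax": 0, "ay": 0, "az": 0}]}}

```text
time: 12.1
tool_pos: [0.4234, 0.3809, 0.0051]
tcp_rot: [0.001, 0.992, 0.122, -0.001]
contact_force: [-0.3, -0.2, 6.6]
opening: 0.0371
grasp_force: 30.7
```

{"api": "apply_moves", "payload": {"plan": [{"gripper": -0.3, "x": 0, "y": 0, "z": 0.03, "ax": 0, "ay": 0, "az": 0}, {"gripper": -0.3, "x": 0, "y": -0.01, "z": 0.07, "ax": 0, "ay": 0, "az": 0}, {"gripper": -0.3, "x": 0.005, "y": -0.04, "z": 0.11, "ax": 0, "ay": 0, "az": -0.05}, {"gripper": -0.3, "x": 0.01, "y": -0.08, "z": 0.13, "ax": 0, "ay": 0, "az": -0.1}, {"gripper": -0.3, "x": 0.015, "y": -0.12, "z": 0.13, "ax": 0, "ay": 0, "az": -0.15}, {"gripper": -0.3, "x": 0.02, "y": -0.165, "z": 0.13, "ax": 0, "ay": 0, "az": -0.2}, {"gripper": -0.3, "x": 0.025, "y": -0.21, "z": 0.13, "ax": 0, "ay": 0, "az": -0.25}, {"gripper": -0.3, "x": 0.03, "y": -0.255, "z": 0.13, "ax": 0, "ay": 0, "az": -0.3}, {"gripper": -0.3, "x": 0.035, "y": -0.3, "z": 0.13, "ax": 0, "ay": 0, "az": -0.347}, {"gripper": -0.3, "x": 0.04, "y": -0.345, "z": 0.13, "ax": 0, "ay": 0, "az": -0.347}, {"gripper": -0.3, "x": 0.045, "y": -0.385, "z": 0.13, "ax": 0, "ay": 0, "az": -0.347}, {"gripper": -0.3, "x": 0.052, "y": -0.404, "z": 0.12, "ax": 0, "ay": 0, "az": -0.347}]}}

```text
time: 13.3
tool_pos: [0.4753, -0.0265, 0.1248]
tcp_rot: [0.002, 1.0, -0.015, -0.001]
contact_force: [0.3, 0.1, -1.1]
opening: 0.0376
grasp_force: 30.6
```

{"api": "apply_moves", "payload": {"plan": [{"gripper": -0.3, "x": 0, "y": 0, "z": -0.03, "ax": 0, "ay": 0, "az": 0}, {"gripper": -0.3, "x": 0, "y": 0, "z": -0.06, "ax": 0, "ay": 0, "az": 0}, {"gripper": -0.3, "x": 0, "y": 0, "z": -0.085, "ax": 0, "ay": 0, "az": 0}, {"gripper": -0.3, "x": 0, "y": 0, "z": -0.095, "ax": 0, "ay": 0, "az": 0}, {"gripper": -0.3, "x": 0, "y": 0, "z": -0.1, "ax": 0, "ay": 0, "az": 0}, {"gripper": -0.3, "x": 0, "y": 0, "z": -0.1, "ax": 0, "ay": 0, "az": 0}]}}

```text
time: 13.9
tool_pos: [0.475, -0.0235, 0.0239]
tcp_rot: [0.001, 1.0, -0.013, -0.002]
contact_force: [0.5, 0.7, -1.2]
opening: 0.0375
grasp_force: 30.6
```

```bash
python3 - <<'E'
from h import *
np.set_printoptions(precision=4,suppress=True)
s=monitor.state();print(s["tool_pos"],s["tcp_rot"],s["contact_force"])
im,m=snap("wrist","w8")
cv2.imwrite("pics/w8v.png",cv2.resize(im[:,60:460],(720,691),interpolation=cv2.INTER_CUBIC)[:590])
E
```

```text
[ 0.475  -0.0235  0.0239] [ 0.0012  0.9999 -0.0134 -0.0025] [ 0.465   0.6875 -1.1785]
```

View pics/w8v.png

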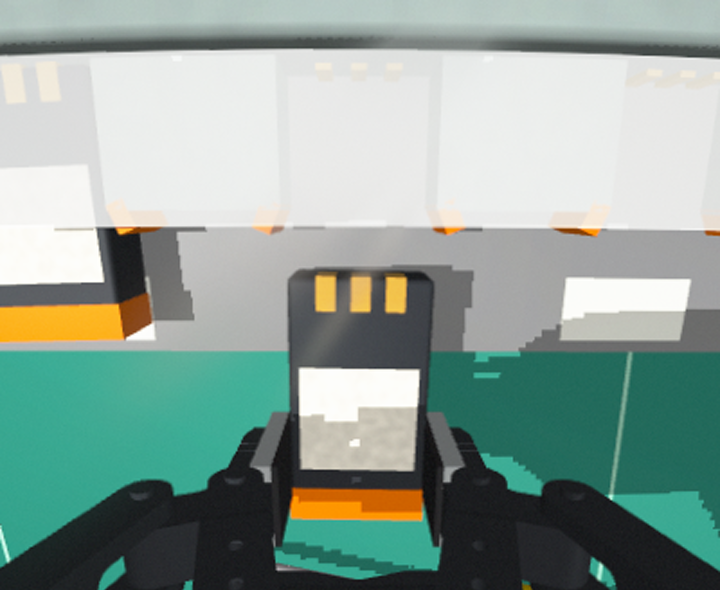

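The pack is centred on bay 1 (column 360 between walls at about 288 and 437). The bay 0 pack sits at the end stop.

{"api": "apply_moves", "payload": {"plan": [{"gripper": -0.3, "x": 0, "y": 0, "z": -0.0058, "ax": 0, "ay": 0, "az": 0}, {"gripper": -0.3, "x": 0.006, "y": -0.0002, "z": -0.0058, "ax": 0, "ay": 0, "az": -0.002}, {"gripper": -0.3, "x": 0.012, "y": -0.0003, "z": -0.0058, "ax": 0, "ay": 0, "az": -0.002}, {"gripper": -0.3, "x": 0.018, "y": -0.0005, "z": -0.0058, "ax": 0, "ay": 0, "az": -0.002}, {"gripper": -0.3, "x": 0.024, "y": -0.0007, "z": -0.0058, "ax": 0, "ay": 0, "az": -0.002}, {"gripper": -0.3, "x": 0.03, "y": -0.0009, "z": -0.0058, "ax": 0, "ay": 0, "az": -0.002}, {"gripper": -0.3, "x": 0.036, "y": -0.001, "z": -0.0058, "ax": 0, "ay": 0, "az": -0.002}, {"gripper": -0.3, "x": 0.042, "y": -0.0012, "z": -0.0058, "ax": 0, "ay": 0, "az": -0.002}, {"gripper": -0.3, "x": 0.046, "y": -0.0013, "z": -0.0058, "ax": 0, "ay": 0, "az": -0.002}, {"gripper": -0.3, "x": 0.048, "y": -0.0014, "z": -0.0058, "ax": 0, "ay": 0, "az": -0.002}, {"gripper": -0.3, "x": 0.05, "y": -0.0014, "z": -0.0058, "ax": 0, "ay": 0, "az": -0.002}, {"gripper": -0.3, "x": 0.05, "y": -0.0014, "z": -0.0058, "ax": 0, "ay": 0, "az": -0.002}]}}

```text
time: 15.15
tool_pos: [0.5248, -0.025, 0.018]
tcp_rot: [0.001, 1.0, -0.014, -0.003]
contact_force: [0.1, 0.3, -0.6]
opening: 0.0375
grasp_force: 30.6
```

{"api": "apply_moves", "payload": {"plan": [{"gripper": -0.3, "x": 0.001, "y": 0, "z": 0, "ax": 0, "ay": 0, "az": 0}, {"gripper": -0.3, "x": 0.002, "y": 0, "z": 0, "ax": 0, "ay": 0, "az": 0}]}}

```text
time: 15.35
tool_pos: [0.5266, -0.025, 0.018]
tcp_rot: [0.001, 1.0, -0.014, -0.003]
contact_force: [0.3, 0.1, -0.6]
opening: 0.0371
grasp_force: 30.7
```

{"api": "apply_moves", "payload": {"plan": [{"gripper": -0.3, "x": 0.001, "y": 0, "z": 0, "ax": 0, "ay": 0, "az": 0}, {"gripper": -0.3, "x": 0.002, "y": 0, "z": 0, "ax": 0, "ay": 0, "az": 0}, {"gripper": -0.3, "x": 0.002, "y": 0, "z": 0, "ax": 0, "ay": 0, "az": 0}]}}

```text
time: 15.65
tool_pos: [0.5268, -0.025, 0.0179]
tcp_rot: [0.001, 1.0, -0.014, -0.005]
contact_force: [-5.8, -0.1, 2.5]
opening: 0.0374
grasp_force: 33.4
```

{"api": "apply_moves", "payload": {"plan": [{"gripper": 0.3, "x": -0.002, "y": 0, "z": 0, "ax": 0, "ay": 0, "az": 0}, {"gripper": 0.3, "x": -0.003, "y": 0, "z": 0, "ax": 0, "ay": 0, "az": 0}, {"gripper": 0.3, "x": -0.003, "y": 0, "z": 0.01, "ax": 0, "ay": 0, "az": 0}, {"gripper": 0.3, "x": -0.003, "y": 0, "z": 0.05, "ax": 0, "ay": 0, "az": 0.02}, {"gripper": 0.6, "x": -0.01, "y": 0.01, "z": 0.1, "ax": 0, "ay": 0, "az": 0.036}, {"gripper": 1, "x": -0.015, "y": 0.04, "z": 0.14, "ax": 0, "ay": 0, "az": 0.036}, {"gripper": 1, "x": -0.02, "y": 0.07, "z": 0.18, "ax": 0, "ay": 0, "az": 0.036}, {"gripper": 1, "x": -0.02, "y": 0.11, "z": 0.21, "ax": 0, "ay": 0, "az": 0.036}, {"gripper": 1, "x": -0.02, "y": 0.15, "z": 0.24, "ax": 0, "ay": 0, "az": 0.036}, {"gripper": 1, "x": -0.02, "y": 0.195, "z": 0.26, "ax": 0, "ay": 0, "az": 0.036}, {"gripper": 1, "x": -0.02, "y": 0.24, "z": 0.28, "ax": 0, "ay": 0, "az": 0.036}, {"gripper": 1, "x": -0.02, "y": 0.285, "z": 0.29, "ax": 0, "ay": 0, "az": 0.036}]}}

```text
time: 16.85
tool_pos: [0.5092, 0.2622, 0.3116]
tcp_rot: [-0.0, 1.0, -0.0, 0.0]
contact_force: [1.0, 0.1, 0.6]
opening: 0.0853
grasp_force: 0.0
```

{"api": "apply_moves", "payload": {"plan": [{"gripper": 1, "x": 0, "y": 0, "z": 0, "ax": 0, "ay": 0, "az": 0}, {"gripper": 1, "x": 0, "y": 0, "z": 0, "ax": 0, "ay": 0, "az": 0}]}}

```text
time: 17.05
tool_pos: [0.5086, 0.2608, 0.3086]
tcp_rot: [0.001, 1.0, 0.001, -0.002]
contact_force: [-0.3, -0.5, 0.2]
opening: 0.0852
grasp_force: 0.0
```

```bash
python3 - <<'E'
from h import *
np.set_printoptions(precision=4,suppress=True)
s=monitor.state();print(s["tool_pos"],s["tcp_rot"])
im,m=snap("wrist","w9");print(*packs(im,m),sep="\n")
E
```

```text
[0.5086 0.2608 0.3086] [ 0.0012  1.      0.0009 -0.0019]
(array([0.4257, 0.2479, 0.021 ]), np.float64(-36.42814591849734), np.float64(0.025880987636322354), array([265.4775, 212.6798]))
```

{"api": "apply_moves", "payload": {"plan": [{"gripper": 1, "x": -0.02, "y": 0, "z": -0.02, "ax": 0, "ay": 0, "az": 0.17}, {"gripper": 1, "x": -0.04, "y": 0, "z": -0.04, "ax": 0, "ay": 0, "az": 0.34}, {"gripper": 1, "x": -0.06, "y": 0, "z": -0.06, "ax": 0, "ay": 0, "az": 0.51}, {"gripper": 1, "x": -0.08, "y": -0.002, "z": -0.08, "ax": 0, "ay": 0, "az": 0.68}, {"gripper": 1, "x": -0.0941, "y": -0.0045, "z": -0.1, "ax": 0, "ay": 0, "az": 0.85}, {"gripper": 1, "x": -0.0941, "y": -0.0045, "z": -0.1, "ax": 0, "ay": 0, "az": 1}]}}

```text
time: 17.7
tool_pos: [0.4112, 0.2524, 0.2054]
tcp_rot: [0.003, 0.923, 0.384, -0.006]
contact_force: [0.2, 0.0, 0.7]
opening: 0.0854
grasp_force: 0.0
```

{"api": "apply_moves", "payload": {"plan": [{"gripper": 1, "x": 0, "y": 0, "z": 0, "ax": 0, "ay": 0, "az": 0.17}, {"gripper": 1, "x": 0, "y": 0, "z": 0, "ax": 0, "ay": 0, "az": 0.34}, {"gripper": 1, "x": 0, "y": 0, "z": 0, "ax": 0, "ay": 0, "az": 0.51}, {"gripper": 1, "x": 0, "y": 0, "z": 0, "ax": 0, "ay": 0, "az": 0.68}, {"gripper": 1, "x": 0, "y": 0, "z": 0, "ax": 0, "ay": 0, "az": 0.85}, {"gripper": 1, "x": 0, "y": 0, "z": 0, "ax": 0, "ay": 0, "az": 1}]}}

```text
time: 18.3
tool_pos: [0.4147, 0.2537, 0.208]
tcp_rot: [0.003, 0.706, 0.708, -0.001]
contact_force: [0.6, 0.8, 0.7]
opening: 0.0855
grasp_force: 0.0
```

{"api": "apply_moves", "payload": {"plan": [{"gripper": 1, "x": 0, "y": 0, "z": -0.02, "ax": 0, "ay": 0, "az": 0.17}, {"gripper": 1, "x": 0, "y": 0, "z": -0.04, "ax": 0, "ay": 0, "az": 0.34}, {"gripper": 1, "x": 0, "y": 0, "z": -0.06, "ax": 0, "ay": 0, "az": 0.51}, {"gripper": 1, "x": 0, "y": 0, "z": -0.08, "ax": 0, "ay": 0, "az": 0.68}, {"gripper": 1, "x": 0, "y": 0, "z": -0.1, "ax": 0, "ay": 0, "az": 0.85}, {"gripper": 1, "x": 0, "y": 0, "z": -0.12, "ax": 0, "ay": 0, "az": 1}, {"gripper": 1, "x": 0, "y": 0, "z": -0.12, "ax": 0, "ay": 0, "az": 1}]}}

```text
time: 19.0
tool_pos: [0.4131, 0.253, 0.086]
tcp_rot: [0.001, 0.384, 0.923, -0.002]
contact_force: [0.1, -0.5, 0.8]
opening: 0.0856
grasp_force: 0.0
```

{"api": "apply_moves", "payload": {"plan": [{"gripper": 1, "x": 0, "y": 0, "z": -0.02, "ax": 0, "ay": 0, "az": 0.1}, {"gripper": 1, "x": 0, "y": 0, "z": -0.04, "ax": 0, "ay": 0, "az": 0.18}, {"gripper": 1, "x": 0, "y": 0, "z": -0.05, "ax": 0, "ay": 0, "az": 0.18}, {"gripper": 1, "x": 0, "y": 0, "z": -0.05, "ax": 0, "ay": 0, "az": 0.18}]}}

```text
time: 19.4
tool_pos: [0.4144, 0.2546, 0.0376]
tcp_rot: [0.002, 0.318, 0.948, -0.0]
contact_force: [0.3, -0.1, 0.5]
opening: 0.0857
grasp_force: 0.0
```

```bash
python3 - <<'E'
from h import *
np.set_printoptions(precision=4,suppress=True)
s=monitor.state();print(s["tool_pos"],s["tcp_rot"],s["qpos"][5])
im,m=snap("wrist","w10");print(*packs(im,m),sep="\n")
q=s["tcp_rot"];T=R.from_quat(np.r_[q[1:],q[0]]).as_matrix();print("yaw",np.degrees(np.arctan2(T[1,0],T[0,0])),T[:,2])
E
```

```text
[0.4144 0.2546 0.0376] [ 0.0022  0.3184  0.948  -0.0004] -0.3884160562791477
(array([0.4249, 0.248 , 0.021 ]), np.float64(-34.67796416240062), np.float64(0.032819041478204136), array([259.0862, 248.5233]))
(array([0.4249, 0.248 , 0.021 ]), np.float64(0.5432953442846523), np.float64(0.02520724053641391), array([259.0862, 248.5233]))
(array([0.4249, 0.248 , 0.021 ]), np.float64(-26.79691486370471), np.float64(0.02094577926262203), array([259.0862, 248.5233]))
(array([0.4249, 0.248 , 0.021 ]), np.float64(160.35090928736622), np.float64(0.03678809926686811), array([259.0862, 248.5233]))
(array([0.4249, 0.248 , 0.021 ]), np.float64(131.2803110703566), np.float64(0.03557868492239742), array([259.0862, 248.5233]))
(array([0.4249, 0.248 , 0.021 ]), np.float64(145.877289979317), np.float64(0.03557195281457473), array([259.0862, 248.5233]))
yaw 142.86680777602356 [ 0.0039 -0.0021 -1.    ]
```

{"api": "apply_moves", "payload": {"plan": [{"gripper": 1, "x": -0.001, "y": 0.0012, "z": -0.015, "ax": 0, "ay": 0, "az": 0.055}, {"gripper": 1, "x": -0.001, "y": 0.0012, "z": -0.033, "ax": 0, "ay": 0, "az": 0.055}, {"gripper": 1, "x": -0.001, "y": 0.0012, "z": -0.033, "ax": 0, "ay": 0, "az": 0.055}, {"gripper": -0.3, "x": -0.001, "y": 0.0012, "z": -0.033, "ax": 0, "ay": 0, "az": 0.055}, {"gripper": -0.3, "x": -0.001, "y": 0.0012, "z": -0.033, "ax": 0, "ay": 0, "az": 0.055}, {"gripper": -0.3, "x": -0.001, "y": 0.0012, "z": -0.033, "ax": 0, "ay": 0, "az": 0.055}, {"gripper": -0.3, "x": -0.001, "y": 0.0012, "z": -0.033, "ax": 0, "ay": 0, "az": 0.055}, {"gripper": -0.3, "x": -0.001, "y": 0.0012, "z": -0.033, "ax": 0, "ay": 0, "az": 0.055}]}}

```text
time: 20.25
tool_pos: [0.4141, 0.2569, 0.006]
tcp_rot: [0.003, 0.296, 0.955, 0.001]
contact_force: [-0.4, -0.8, 5.8]
opening: 0.0372
grasp_force: 30.1
```

{"api": "apply_moves", "payload": {"plan": [{"gripper": -0.3, "x": 0, "y": 0, "z": 0.03, "ax": 0, "ay": 0, "az": 0}, {"gripper": -0.3, "x": 0, "y": -0.01, "z": 0.07, "ax": 0, "ay": 0, "az": 0.1}, {"gripper": -0.3, "x": 0.005, "y": -0.04, "z": 0.11, "ax": 0, "ay": 0, "az": 0.2}, {"gripper": -0.3, "x": 0.01, "y": -0.08, "z": 0.13, "ax": 0, "ay": 0, "az": 0.3}, {"gripper": -0.3, "x": 0.015, "y": -0.12, "z": 0.13, "ax": 0, "ay": 0, "az": 0.4}, {"gripper": -0.3, "x": 0.02, "y": -0.165, "z": 0.13, "ax": 0, "ay": 0, "az": 0.5}, {"gripper": -0.3, "x": 0.025, "y": -0.21, "z": 0.13, "ax": 0, "ay": 0, "az": 0.6}, {"gripper": -0.3, "x": 0.03, "y": -0.255, "z": 0.13, "ax": 0, "ay": 0, "az": 0.7}, {"gripper": -0.3, "x": 0.04, "y": -0.3, "z": 0.13, "ax": 0, "ay": 0, "az": 0.729}, {"gripper": -0.3, "x": 0.05, "y": -0.34, "z": 0.13, "ax": 0, "ay": 0, "az": 0.729}, {"gripper": -0.3, "x": 0.059, "y": -0.365, "z": 0.13, "ax": 0, "ay": 0, "az": 0.729}, {"gripper": -0.3, "x": 0.059, "y": -0.365, "z": 0.12, "ax": 0, "ay": 0, "az": 0.729}]}}

```text
time: 21.45
tool_pos: [0.4748, -0.1115, 0.126]
tcp_rot: [0.005, 0.016, 1.0, 0.0]
contact_force: [0.3, 0.0, -1.3]
opening: 0.037
grasp_force: 31.3
```

{"api": "apply_moves", "payload": {"plan": [{"gripper": -0.3, "x": 0, "y": 0, "z": -0.03, "ax": 0, "ay": 0, "az": 0}, {"gripper": -0.3, "x": 0, "y": 0, "z": -0.06, "ax": 0, "ay": 0, "az": 0}, {"gripper": -0.3, "x": 0, "y": 0, "z": -0.085, "ax": 0, "ay": 0, "az": 0}, {"gripper": -0.3, "x": 0, "y": 0, "z": -0.095, "ax": 0, "ay": 0, "az": 0}, {"gripper": -0.3, "x": 0, "y": 0, "z": -0.1, "ax": 0, "ay": 0, "az": 0}, {"gripper": -0.3, "x": 0, "y": 0, "z": -0.1, "ax": 0, "ay": 0, "az": 0}]}}

```text
time: 22.05
tool_pos: [0.4727, -0.1079, 0.025]
tcp_rot: [0.002, 0.014, 1.0, 0.001]
contact_force: [-0.6, -0.7, -0.6]
opening: 0.0369
grasp_force: 31.3
```

```bash
python3 - <<'E'
from h import *
np.set_printoptions(precision=4,suppress=True)
s=monitor.state();print(s["tool_pos"],s["tcp_rot"],s["contact_force"])
q=s["tcp_rot"];T=R.from_quat(np.r_[q[1:],q[0]]).as_matrix();print("yaw",np.degrees(np.arctan2(T[1,0],T[0,0])),T[:,2])
im,m=snap("wrist","w11")
cv2.imwrite("pics/w11v.png",cv2.resize(im,(768,576),interpolation=cv2.INTER_CUBIC))
E
```

```text
[ 0.4727 -0.1079  0.025 ] [0.0025 0.0141 0.9999 0.0012] [-0.5774 -0.6769 -0.5542]
yaw 178.38739876652667 [ 0.005   0.0024 -1.    ]
```

View pics/w11v.png

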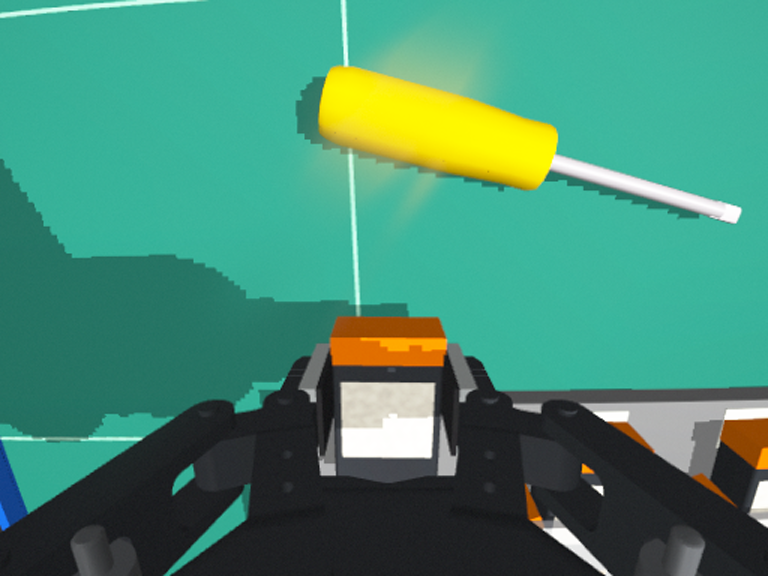

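{"api": "apply_moves", "payload": {"plan": [{"gripper": -0.3, "x": 0, "y": -0.0005, "z": -0.0062, "ax": 0, "ay": 0, "az": 0}, {"gripper": -0.3, "x": 0.006, "y": -0.0007, "z": -0.0062, "ax": 0, "ay": 0, "az": 0}, {"gripper": -0.3, "x": 0.012, "y": -0.0008, "z": -0.0062, "ax": 0, "ay": 0, "az": 0}, {"gripper": -0.3, "x": 0.018, "y": -0.001, "z": -0.0062, "ax": 0, "ay": 0, "az": 0}, {"gripper": -0.3, "x": 0.024, "y": -0.0012, "z": -0.0062, "ax": 0, "ay": 0, "az": 0}, {"gripper": -0.3, "x": 0.03, "y": -0.0014, "z": -0.0062, "ax": 0, "ay": 0, "az": 0}, {"gripper": -0.3, "x": 0.03, "y": -0.0014, "z": -0.0062, "ax": 0, "ay": 0, "az": 0}]}}

```text
time: 22.8
tool_pos: [0.504, -0.1098, 0.0189]
tcp_rot: [0.003, 0.014, 1.0, 0.001]
contact_force: [-0.6, -0.6, -0.2]
opening: 0.0369
grasp_force: 31.3
```

{"api": "apply_moves", "payload": {"plan": [{"gripper": -0.3, "x": 0.005, "y": -0.0001, "z": 0, "ax": 0, "ay": 0, "az": 0}, {"gripper": -0.3, "x": 0.01, "y": -0.0003, "z": 0, "ax": 0, "ay": 0, "az": 0}, {"gripper": -0.3, "x": 0.014, "y": -0.0004, "z": 0, "ax": 0, "ay": 0, "az": 0}, {"gripper": -0.3, "x": 0.017, "y": -0.0005, "z": 0, "ax": 0, "ay": 0, "az": 0}, {"gripper": -0.3, "x": 0.019, "y": -0.0005, "z": 0, "ax": 0, "ay": 0, "az": 0}, {"gripper": -0.3, "x": 0.02, "y": -0.0005, "z": 0, "ax": 0, "ay": 0, "az": 0}, {"gripper": -0.3, "x": 0.0215, "y": -0.0005, "z": 0, "ax": 0, "ay": 0, "az": 0}]}}

```text
time: 23.5
tool_pos: [0.524, -0.1102, 0.0188]
tcp_rot: [0.002, 0.014, 1.0, 0.001]
contact_force: [-2.7, -1.1, -0.8]
opening: 0.0371
grasp_force: 31.3
```

{"api": "apply_moves", "payload": {"plan": [{"gripper": -0.3, "x": 0.001, "y": 0, "z": 0, "ax": 0, "ay": 0, "az": 0}, {"gripper": -0.3, "x": 0.002, "y": 0, "z": 0, "ax": 0, "ay": 0, "az": 0}, {"gripper": -0.3, "x": 0.002, "y": 0, "z": 0, "ax": 0, "ay": 0, "az": 0}]}}

```text
time: 23.8
tool_pos: [0.524, -0.1101, 0.0185]
tcp_rot: [0.0, 0.014, 1.0, 0.001]
contact_force: [-5.3, -0.9, 1.3]
opening: 0.0378
grasp_force: 31.6
```

All three packs are in. Releasing the last one, then turning for the lever and measuring the bar.

{"api": "apply_moves", "payload": {"plan": [{"gripper": 0.3, "x": -0.002, "y": 0, "z": 0, "ax": 0, "ay": 0, "az": 0}, {"gripper": 0.3, "x": -0.003, "y": 0, "z": 0, "ax": 0, "ay": 0, "az": 0}, {"gripper": 0.3, "x": -0.003, "y": 0, "z": 0.01, "ax": 0, "ay": 0, "az": 0}, {"gripper": 0.3, "x": -0.003, "y": 0, "z": 0.05, "ax": 0, "ay": 0, "az": 0}, {"gripper": 0.3, "x": -0.01, "y": 0, "z": 0.1, "ax": 0, "ay": 0, "az": 0}, {"gripper": 0.3, "x": -0.015, "y": 0, "z": 0.14, "ax": 0, "ay": 0, "az": -0.17}, {"gripper": 0.3, "x": -0.02, "y": 0.02, "z": 0.18, "ax": 0, "ay": 0, "az": -0.34}, {"gripper": 0.3, "x": -0.02, "y": 0.04, "z": 0.22, "ax": 0, "ay": 0, "az": -0.51}, {"gripper": 0.3, "x": -0.02, "y": 0.06, "z": 0.26, "ax": 0, "ay": 0, "az": -0.68}, {"gripper": 0.3, "x": -0.02, "y": 0.08, "z": 0.3, "ax": 0, "ay": 0, "az": -0.85}, {"gripper": 0.3, "x": -0.02, "y": 0.08, "z": 0.32, "ax": 0, "ay": 0, "az": -1}]}}

```text
time: 24.9
tool_pos: [0.5071, -0.0282, 0.344]
tcp_rot: [0.007, 0.397, 0.918, 0.002]
contact_force: [0.1, -0.5, 0.4]
opening: 0.0555
grasp_force: 0.0
```

{"api": "apply_moves", "payload": {"plan": [{"gripper": 0.3, "x": 0.03, "y": 0, "z": 0, "ax": 0, "ay": 0, "az": -0.17}, {"gripper": 0.3, "x": 0.06, "y": 0, "z": 0, "ax": 0, "ay": 0, "az": -0.34}, {"gripper": 0.3, "x": 0.09, "y": 0, "z": 0, "ax": 0, "ay": 0, "az": -0.51}, {"gripper": 0.3, "x": 0.12, "y": 0, "z": 0, "ax": 0, "ay": 0, "az": -0.68}, {"gripper": 0.3, "x": 0.14, "y": 0, "z": 0, "ax": 0, "ay": 0, "az": -0.85}, {"gripper": 0.3, "x": 0.14, "y": 0, "z": 0, "ax": 0, "ay": 0, "az": -1}, {"gripper": 0.3, "x": 0.14, "y": 0, "z": 0, "ax": 0, "ay": 0, "az": -1}, {"gripper": 0.3, "x": 0.14, "y": 0, "z": 0, "ax": 0, "ay": 0, "az": -1}]}}

```text
time: 25.7
tool_pos: [0.646, -0.0301, 0.3395]
tcp_rot: [0.003, 0.716, 0.698, -0.001]
contact_force: [-0.2, -0.2, -0.6]
opening: 0.0558
grasp_force: 0.0
```

```bash
python3 - <<'E'
from h import *
np.set_printoptions(precision=4,suppress=True)
s=monitor.state();print(s["time"],s["tool_pos"],s["tcp_rot"],s["qpos"])
im,m=snap("wrist","w12");sc,ms=snap("scene","s12");sd,md=snap("side","d12")
cv2.imwrite("pics/w12v.png",cv2.resize(im,(640,480),interpolation=cv2.INTER_CUBIC))
def red(im):
    h=cv2.cvtColor(im,cv2.COLOR_BGR2HSV);M=((h[...,0]<6)|(h[...,0]>174))&(h[...,1]>170)&(h[...,2]>90)
    n,l,st,c=cv2.connectedComponentsWithStats(M.astype(np.uint8))
    return [(st[k][4],c[k],cv2.minAreaRect(np.argwhere(l==k)[:,::-1].astype(np.float32))) for k in range(1,n) if st[k][4]>60]
for n,i,mm in (("w1",)+load("w1"),("w12",im,m),("scene",sc,ms),("side",sd,md)):
    for a,c,r in red(i): print(n,a,c,np.round(r[0],1),np.round(r[1],1),onz(mm,c,.1754))
E
```

```text
25.7 [ 0.646  -0.0301  0.3395] [ 0.003   0.7163  0.6978 -0.0006] [-0.0619  0.3968  1.1815 -0.0049  1.5598 -0.0358]
w1 188 [307.617   78.9787] [306.7  78.8] [21.3  9.5] [ 0.6679 -0.0597  0.1754]
w1 428 [507.2079 140.4416] [505.  131.5] [63. 12.] [ 0.5957 -0.3382  0.1754]
w12 808 [276.8156 178.146 ] [276.8 177.5] [11.2 73.2] [ 0.6686 -0.0293  0.1754]
scene 108 [259.8056 198.6204] [259.8 198.6] [ 3.7 29.4] [ 0.6698 -0.0289  0.1754]
scene 4021 [ 65.0174 306.6623] [ 63.4 307.3] [62.9 97.1] [ 0.7167 -0.565   0.1754]
side 995 [292.4583 135.9296] [290.9 134.6] [44.7 36.7] [ 0.5713 -0.2948  0.1754]
```

View pics/w12v.png

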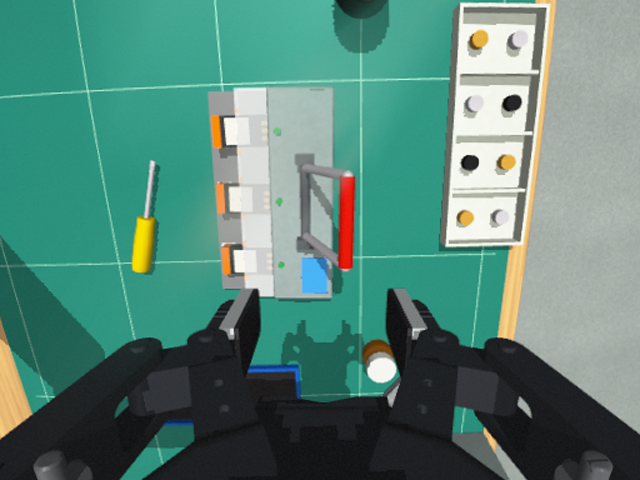

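The top view shows all three packs seated alike, with orange bands at (215,131), (221,198) and (226,260). The bar is at (346,221), which puts it at about (0.669, −0.029, 0.175). I'll bring the fingers down around the bar and check the seating numerically.

```bash
python3 - <<'E'
from h import *
np.set_printoptions(precision=4,suppress=True)
im,m=load("w12")
h=cv2.cvtColor(im,cv2.COLOR_BGR2HSV);O=(h[...,0]>5)&(h[...,0]<20)&(h[...,1]>170)&(h[...,2]>150)
n,l,st,c=cv2.connectedComponentsWithStats(O.astype(np.uint8))
for k in range(1,n):
    if st[k][4]>40 and c[k][0]<200:
        ys,xs=np.nonzero(l==k); print(st[k][:5],"left edge",onz(m,(xs.min()-.5,c[k][1]),.033),"floor",onz(m,(xs.min()-.5,c[k][1]),.012),"right",onz(m,(xs.max()+.5,c[k][1]),.033))
E
```

```text
[169  93   8  25 158] left edge [0.5107 0.0607 0.033 ] floor [0.5043 0.0617 0.012 ] right [0.5233 0.0603 0.033 ]
[173 147   6  21  77] left edge [ 0.5091 -0.0163  0.033 ] floor [ 0.5026 -0.0188  0.012 ] right [ 0.5189 -0.0166  0.033 ]
[178 198   7  21 114] left edge [ 0.5077 -0.1086  0.033 ] floor [ 0.5011 -0.1154  0.012 ] right [ 0.5197 -0.1089  0.033 ]
```

{"api": "apply_moves", "payload": {"plan": [{"gripper": 0.3, "x": 0.01, "y": 0.001, "z": -0.04, "ax": 0, "ay": 0, "az": 0}, {"gripper": 0.3, "x": 0.023, "y": 0.001, "z": -0.08, "ax": 0, "ay": 0, "az": 0}, {"gripper": 0.3, "x": 0.023, "y": 0.001, "z": -0.11, "ax": 0, "ay": 0, "az": 0}, {"gripper": 0.3, "x": 0.023, "y": 0.001, "z": -0.13, "ax": 0, "ay": 0, "az": 0}, {"gripper": 0.3, "x": 0.023, "y": 0.001, "z": -0.15, "ax": 0, "ay": 0, "az": 0}, {"gripper": 0.3, "x": 0.023, "y": 0.001, "z": -0.165, "ax": 0, "ay": 0, "az": 0}, {"gripper": 0.3, "x": 0.023, "y": 0.001, "z": -0.181, "ax": 0, "ay": 0, "az": 0}, {"gripper": 0.3, "x": 0.023, "y": 0.001, "z": -0.181, "ax": 0, "ay": 0, "az": 0}, {"gripper": 0.3, "x": 0.023, "y": 0.001, "z": -0.181, "ax": 0, "ay": 0, "az": 0}]}}

```text
time: 26.75
tool_pos: [0.6692, -0.0292, 0.1584]
tcp_rot: [0.003, 0.717, 0.697, -0.001]
contact_force: [0.1, -0.2, 1.2]
opening: 0.0556
grasp_force: 0.0
```

{"api": "apply_moves", "payload": {"plan": [{"gripper": -0.57, "x": 0, "y": 0, "z": 0, "ax": 0, "ay": 0, "az": 0}, {"gripper": -0.57, "x": 0, "y": 0, "z": 0, "ax": 0, "ay": 0, "az": 0}, {"gripper": -0.57, "x": 0, "y": 0, "z": 0, "ax": 0, "ay": 0, "az": 0}, {"gripper": -0.57, "x": 0, "y": 0, "z": 0, "ax": 0, "ay": 0, "az": 0}, {"gripper": -0.57, "x": 0, "y": 0, "z": 0, "ax": 0, "ay": 0, "az": 0}, {"gripper": -0.57, "x": 0, "y": 0, "z": 0, "ax": 0, "ay": 0, "az": 0}], "squeeze": 20}}

```text
time: 27.35
tool_pos: [0.6692, -0.0292, 0.1578]
tcp_rot: [0.003, 0.717, 0.697, -0.001]
contact_force: [0.2, -0.8, 0.0]
opening: 0.0182
grasp_force: 0.0
```

Caged at 18 mm with no contact. Pulling now, in steps along the arc.

{"api": "apply_moves", "payload": {"plan": [{"gripper": -0.57, "x": -0.006, "y": 0.0002, "z": 0.002, "ax": 0, "ay": 0, "az": 0}, {"gripper": -0.57, "x": -0.012, "y": 0.0003, "z": 0.0037, "ax": 0, "ay": 0, "az": 0}, {"gripper": -0.57, "x": -0.018, "y": 0.0005, "z": 0.005, "ax": 0, "ay": 0, "az": 0}, {"gripper": -0.57, "x": -0.0242, "y": 0.0007, "z": 0.0062, "ax": 0, "ay": 0, "az": 0}, {"gripper": -0.57, "x": -0.0304, "y": 0.0009, "z": 0.007, "ax": 0, "ay": 0, "az": 0}, {"gripper": -0.57, "x": -0.0366, "y": 0.001, "z": 0.0074, "ax": 0, "ay": 0, "az": 0}, {"gripper": -0.57, "x": -0.0428, "y": 0.0012, "z": 0.0076, "ax": 0, "ay": 0, "az": 0}, {"gripper": -0.57, "x": -0.0491, "y": 0.0014, "z": 0.0074, "ax": 0, "ay": 0, "az": 0}, {"gripper": -0.57, "x": -0.0553, "y": 0.0016, "z": 0.007, "ax": 0, "ay": 0, "az": 0}, {"gripper": -0.57, "x": -0.0615, "y": 0.0017, "z": 0.0062, "ax": 0, "ay": 0, "az": 0}]}}

```text
time: 28.35
tool_pos: [0.6071, -0.0275, 0.1639]
tcp_rot: [0.003, 0.717, 0.697, -0.001]
contact_force: [3.7, 0.2, 1.9]
opening: 0.0185
grasp_force: 1.9
```

{"api": "apply_moves", "payload": {"plan": [{"gripper": -0.57, "x": -0.0062, "y": 0.0002, "z": -0.001, "ax": 0, "ay": 0, "az": 0}, {"gripper": -0.57, "x": -0.0123, "y": 0.0003, "z": -0.0025, "ax": 0, "ay": 0, "az": 0}, {"gripper": -0.57, "x": -0.0183, "y": 0.0005, "z": -0.0042, "ax": 0, "ay": 0, "az": 0}, {"gripper": -0.57, "x": -0.0242, "y": 0.0007, "z": -0.0062, "ax": 0, "ay": 0, "az": 0}, {"gripper": -0.57, "x": -0.03, "y": 0.0009, "z": -0.0085, "ax": 0, "ay": 0, "az": 0}, {"gripper": -0.57, "x": -0.0357, "y": 0.001, "z": -0.0111, "ax": 0, "ay": 0, "az": 0}, {"gripper": -0.57, "x": -0.0413, "y": 0.0012, "z": -0.014, "ax": 0, "ay": 0, "az": 0}, {"gripper": -0.57, "x": -0.0467, "y": 0.0014, "z": -0.0171, "ax": 0, "ay": 0, "az": 0}, {"gripper": -0.57, "x": -0.052, "y": 0.0015, "z": -0.0205, "ax": 0, "ay": 0, "az": 0}, {"gripper": -0.57, "x": -0.057, "y": 0.0016, "z": -0.0241, "ax": 0, "ay": 0, "az": 0}]}}

```text
time: 29.35
tool_pos: [0.5504, -0.0258, 0.1397]
tcp_rot: [0.003, 0.717, 0.697, -0.001]
contact_force: [3.3, 0.2, 4.0]
opening: 0.0185
grasp_force: 2.2
```

{"api": "apply_moves", "payload": {"plan": [{"gripper": -0.57, "x": -0.0015, "y": 0, "z": -0.001, "ax": 0, "ay": 0, "az": 0}, {"gripper": -0.57, "x": -0.003, "y": 0, "z": -0.002, "ax": 0, "ay": 0, "az": 0}]}}

```text
time: 29.55
tool_pos: [0.5476, -0.0258, 0.1378]
tcp_rot: [0.003, 0.717, 0.697, -0.001]
contact_force: [3.5, 0.1, 3.5]
opening: 0.0181
grasp_force: 2.1
```

{"api": "apply_moves", "payload": {"plan": [{"gripper": -0.57, "x": -0.001, "y": 0, "z": -0.0008, "ax": 0, "ay": 0, "az": 0}, {"gripper": -0.57, "x": -0.002, "y": 0, "z": -0.0016, "ax": 0, "ay": 0, "az": 0}]}}

```text
time: 29.75
tool_pos: [0.5467, -0.0259, 0.1367]
tcp_rot: [0.004, 0.717, 0.697, -0.0]
contact_force: [6.1, 1.5, 5.0]
opening: 0.0185
grasp_force: 3.2
```

{"api": "apply_moves", "payload": {"plan": [{"gripper": -0.57, "x": -0.001, "y": 0, "z": -0.0008, "ax": 0, "ay": 0, "az": 0}, {"gripper": -0.57, "x": -0.001, "y": 0, "z": -0.0008, "ax": 0, "ay": 0, "az": 0}]}}

```text
time: 29.95
tool_pos: [0.5468, -0.0259, 0.1365]
tcp_rot: [0.004, 0.717, 0.697, 0.001]
contact_force: [7.4, 1.1, 5.1]
opening: 0.0184
grasp_force: 3.5
```

The TCP has stopped advancing and the force is rising, so the lever is at its stop. Holding it there.

{"api": "apply_moves", "payload": {"plan": [{"gripper": -0.57, "x": -0.001, "y": 0, "z": -0.0005, "ax": 0, "ay": 0, "az": 0}, {"gripper": -0.57, "x": -0.001, "y": 0, "z": -0.0005, "ax": 0, "ay": 0, "az": 0}, {"gripper": -0.57, "x": -0.001, "y": 0, "z": -0.0005, "ax": 0, "ay": 0, "az": 0}, {"gripper": -0.57, "x": -0.001, "y": 0, "z": -0.0005, "ax": 0, "ay": 0, "az": 0}, {"gripper": -0.57, "x": -0.001, "y": 0, "z": -0.0005, "ax": 0, "ay": 0, "az": 0}, {"gripper": -0.57, "x": -0.001, "y": 0, "z": -0.0005, "ax": 0, "ay": 0, "az": 0}, {"gripper": -0.57, "x": -0.001, "y": 0, "z": -0.0005, "ax": 0, "ay": 0, "az": 0}, {"gripper": -0.57, "x": -0.001, "y": 0, "z": -0.0005, "ax": 0, "ay": 0, "az": 0}]}}

```text
time: 30.75
tool_pos: [0.5467, -0.0259, 0.1364]
tcp_rot: [0.005, 0.717, 0.697, 0.002]
contact_force: [7.5, 0.5, 5.9]
opening: 0.0179
grasp_force: 4.2
```

{"api": "apply_moves", "payload": {"plan": [{"gripper": -0.57, "x": 0.002, "y": 0, "z": 0.0015, "ax": 0, "ay": 0, "az": 0}, {"gripper": -0.57, "x": 0.0045, "y": 0, "z": 0.0032, "ax": 0, "ay": 0, "az": 0}, {"gripper": -0.57, "x": 0.007, "y": -0.0001, "z": 0.0049, "ax": 0, "ay": 0, "az": 0}, {"gripper": -0.57, "x": 0.0095, "y": -0.0001, "z": 0.0067, "ax": 0, "ay": 0, "az": 0}, {"gripper": -0.57, "x": 0.012, "y": -0.0002, "z": 0.0085, "ax": 0, "ay": 0, "az": 0}, {"gripper": -0.57, "x": 0.0147, "y": -0.0003, "z": 0.0102, "ax": 0, "ay": 0, "az": 0}, {"gripper": -0.57, "x": 0.0173, "y": -0.0003, "z": 0.0119, "ax": 0, "ay": 0, "az": 0}, {"gripper": -0.57, "x": 0.02, "y": -0.0004, "z": 0.0135, "ax": 0, "ay": 0, "az": 0}, {"gripper": -0.57, "x": 0.0227, "y": -0.0005, "z": 0.015, "ax": 0, "ay": 0, "az": 0}, {"gripper": -0.57, "x": 0.0255, "y": -0.0006, "z": 0.0165, "ax": 0, "ay": 0, "az": 0}, {"gripper": -0.57, "x": 0.0283, "y": -0.0006, "z": 0.0179, "ax": 0, "ay": 0, "az": 0}]}}

```text
time: 31.85
tool_pos: [0.572, -0.0266, 0.151]
tcp_rot: [0.002, 0.717, 0.697, -0.002]
contact_force: [6.8, -0.9, -6.2]
opening: 0.0186
grasp_force: 3.6
```

{"api": "apply_moves", "payload": {"plan": [{"gripper": -0.57, "x": 0.0028, "y": -0.0001, "z": 0.0013, "ax": 0, "ay": 0, "az": 0}, {"gripper": -0.57, "x": 0.0057, "y": -0.0002, "z": 0.0026, "ax": 0, "ay": 0, "az": 0}, {"gripper": -0.57, "x": 0.0086, "y": -0.0002, "z": 0.0038, "ax": 0, "ay": 0, "az": 0}, {"gripper": -0.57, "x": 0.0115, "y": -0.0003, "z": 0.0049, "ax": 0, "ay": 0, "az": 0}, {"gripper": -0.57, "x": 0.0144, "y": -0.0004, "z": 0.0059, "ax": 0, "ay": 0, "az": 0}, {"gripper": -0.57, "x": 0.0174, "y": -0.0005, "z": 0.0069, "ax": 0, "ay": 0, "az": 0}, {"gripper": -0.57, "x": 0.0204, "y": -0.0006, "z": 0.0078, "ax": 0, "ay": 0, "az": 0}, {"gripper": -0.57, "x": 0.0234, "y": -0.0007, "z": 0.0086, "ax": 0, "ay": 0, "az": 0}, {"gripper": -0.57, "x": 0.0264, "y": -0.0007, "z": 0.0094, "ax": 0, "ay": 0, "az": 0}, {"gripper": -0.57, "x": 0.0295, "y": -0.0008, "z": 0.0101, "ax": 0, "ay": 0, "az": 0}]}}

```text
time: 32.85
tool_pos: [0.6012, -0.0273, 0.1624]
tcp_rot: [0.002, 0.717, 0.697, -0.002]
contact_force: [4.8, 0.1, -2.8]
opening: 0.0188
grasp_force: 2.1
```

{"api": "apply_moves", "payload": {"plan": [{"gripper": -0.57, "x": 0.0031, "y": -0.0001, "z": 0.0005, "ax": 0, "ay": 0, "az": 0}, {"gripper": -0.57, "x": 0.0062, "y": -0.0002, "z": 0.001, "ax": 0, "ay": 0, "az": 0}, {"gripper": -0.57, "x": 0.0093, "y": -0.0003, "z": 0.0014, "ax": 0, "ay": 0, "az": 0}, {"gripper": -0.57, "x": 0.0124, "y": -0.0004, "z": 0.0018, "ax": 0, "ay": 0, "az": 0}, {"gripper": -0.57, "x": 0.0155, "y": -0.0004, "z": 0.002, "ax": 0, "ay": 0, "az": 0}, {"gripper": -0.57, "x": 0.0186, "y": -0.0005, "z": 0.0022, "ax": 0, "ay": 0, "az": 0}, {"gripper": -0.57, "x": 0.0217, "y": -0.0006, "z": 0.0023, "ax": 0, "ay": 0, "az": 0}, {"gripper": -0.57, "x": 0.0249, "y": -0.0007, "z": 0.0024, "ax": 0, "ay": 0, "az": 0}, {"gripper": -0.57, "x": 0.028, "y": -0.0008, "z": 0.0023, "ax": 0, "ay": 0, "az": 0}, {"gripper": -0.57, "x": 0.0311, "y": -0.0009, "z": 0.0022, "ax": 0, "ay": 0, "az": 0}]}}

```text
time: 33.85
tool_pos: [0.6327, -0.0281, 0.1652]
tcp_rot: [0.003, 0.717, 0.697, -0.001]
contact_force: [1.9, -0.6, -2.4]
opening: 0.0185
grasp_force: 1.4
```

{"api": "apply_moves", "payload": {"plan": [{"gripper": -0.57, "x": 0.0031, "y": -0.0001, "z": -0.0002, "ax": 0, "ay": 0, "az": 0}, {"gripper": -0.57, "x": 0.0062, "y": -0.0002, "z": -0.0004, "ax": 0, "ay": 0, "az": 0}, {"gripper": -0.57, "x": 0.0093, "y": -0.0003, "z": -0.0008, "ax": 0, "ay": 0, "az": 0}, {"gripper": -0.57, "x": 0.0124, "y": -0.0004, "z": -0.0012, "ax": 0, "ay": 0, "az": 0}, {"gripper": -0.57, "x": 0.0155, "y": -0.0004, "z": -0.0018, "ax": 0, "ay": 0, "az": 0}, {"gripper": -0.57, "x": 0.0186, "y": -0.0005, "z": -0.0024, "ax": 0, "ay": 0, "az": 0}, {"gripper": -0.57, "x": 0.0217, "y": -0.0006, "z": -0.003, "ax": 0, "ay": 0, "az": 0}, {"gripper": -0.57, "x": 0.0247, "y": -0.0007, "z": -0.0037, "ax": 0, "ay": 0, "az": 0}, {"gripper": -0.57, "x": 0.0277, "y": -0.0008, "z": -0.0045, "ax": 0, "ay": 0, "az": 0}, {"gripper": -0.57, "x": 0.0306, "y": -0.0009, "z": -0.0054, "ax": 0, "ay": 0, "az": 0}]}}

```text
time: 34.85
tool_pos: [0.6634, -0.0291, 0.1597]
tcp_rot: [0.003, 0.717, 0.697, -0.001]
contact_force: [1.9, -0.1, -0.9]
opening: 0.0184
grasp_force: 1.0
```

{"api": "apply_moves", "payload": {"plan": [{"gripper": -0.57, "x": 0.0015, "y": 0, "z": -0.0005, "ax": 0, "ay": 0, "az": 0}, {"gripper": -0.57, "x": 0.003, "y": -0.0001, "z": -0.001, "ax": 0, "ay": 0, "az": 0}, {"gripper": -0.57, "x": 0.0045, "y": -0.0001, "z": -0.0015, "ax": 0, "ay": 0, "az": 0}, {"gripper": -0.57, "x": 0.006, "y": -0.0002, "z": -0.002, "ax": 0, "ay": 0, "az": 0}, {"gripper": -0.57, "x": 0.006, "y": -0.0002, "z": -0.002, "ax": 0, "ay": 0, "az": 0}]}}

```text
time: 35.35
tool_pos: [0.6691, -0.0293, 0.1578]
tcp_rot: [0.003, 0.717, 0.697, -0.001]
contact_force: [-0.7, -0.4, 1.0]
opening: 0.0184
grasp_force: 0.0
```

The force reads zero, so the lever is back at rest. Opening, lifting off, and turning toward the bay 2 pack.

{"api": "apply_moves", "payload": {"plan": [{"gripper": 0.3, "x": 0, "y": 0, "z": 0, "ax": 0, "ay": 0, "az": 0}, {"gripper": 0.3, "x": 0, "y": 0, "z": 0, "ax": 0, "ay": 0, "az": 0}, {"gripper": 0.3, "x": 0, "y": 0, "z": 0, "ax": 0, "ay": 0, "az": 0}, {"gripper": 0.3, "x": 0, "y": 0, "z": 0.03, "ax": 0, "ay": 0, "az": 0}, {"gripper": 0.3, "x": 0, "y": 0, "z": 0.07, "ax": 0, "ay": 0, "az": 0}, {"gripper": 0.3, "x": -0.02, "y": 0, "z": 0.11, "ax": 0, "ay": 0, "az": 0}, {"gripper": 0.3, "x": -0.05, "y": -0.02, "z": 0.14, "ax": 0, "ay": 0, "az": -0.17}, {"gripper": 0.3, "x": -0.08, "y": -0.04, "z": 0.15, "ax": 0, "ay": 0, "az": -0.34}, {"gripper": 0.3, "x": -0.11, "y": -0.06, "z": 0.15, "ax": 0, "ay": 0, "az": -0.51}, {"gripper": 0.3, "x": -0.14, "y": -0.08, "z": 0.15, "ax": 0, "ay": 0, "az": -0.68}, {"gripper": 0.3, "x": -0.145, "y": -0.0808, "z": 0.15, "ax": 0, "ay": 0, "az": -0.85}, {"gripper": 0.3, "x": -0.145, "y": -0.0808, "z": 0.15, "ax": 0, "ay": 0, "az": -1}]}}

```text
time: 36.55
tool_pos: [0.5227, -0.1107, 0.3086]
tcp_rot: [0.002, 0.931, 0.366, -0.002]
contact_force: [1.1, -0.1, -0.0]
opening: 0.0559
grasp_force: 0.0
```

{"api": "apply_moves", "payload": {"plan": [{"gripper": 0.3, "x": 0, "y": 0, "z": -0.02, "ax": 0, "ay": 0, "az": -0.17}, {"gripper": 0.3, "x": 0, "y": 0, "z": -0.04, "ax": 0, "ay": 0, "az": -0.34}, {"gripper": 0.3, "x": 0, "y": 0, "z": -0.06, "ax": 0, "ay": 0, "az": -0.51}, {"gripper": 0.3, "x": 0, "y": 0, "z": -0.08, "ax": 0, "ay": 0, "az": -0.68}, {"gripper": 0.3, "x": 0, "y": 0, "z": -0.1, "ax": 0, "ay": 0, "az": -0.85}, {"gripper": 0.3, "x": 0, "y": 0, "z": -0.12, "ax": 0, "ay": 0, "az": -1}, {"gripper": 0.3, "x": 0, "y": 0, "z": -0.12, "ax": 0, "ay": 0, "az": -1}, {"gripper": 0.3, "x": 0, "y": 0, "z": -0.12, "ax": 0, "ay": 0, "az": -1}]}}

```text
time: 37.35
tool_pos: [0.5243, -0.1101, 0.1882]
tcp_rot: [0.001, 1.0, -0.013, -0.003]
contact_force: [1.0, -0.6, 0.7]
opening: 0.0556
grasp_force: 0.0
```

```bash
python3 - <<'E'
from h import *
np.set_printoptions(precision=4,suppress=True)
s=monitor.state();print(s["time"],s["tool_pos"],s["tcp_rot"],s["opening"])
sc,ms=snap("scene","s13");im,m=snap("wrist","w13")
h=cv2.cvtColor(sc,cv2.COLOR_BGR2HSV);M=((h[...,0]<6)|(h[...,0]>174))&(h[...,1]>170)&(h[...,2]>90)
n,l,st,c=cv2.connectedComponentsWithStats(M.astype(np.uint8));print([(st[k][4],c[k]) for k in range(1,n) if st[k][4]>50])
cv2.imwrite("pics/w13v.png",cv2.resize(im,(640,480),interpolation=cv2.INTER_CUBIC))
E
```

```text
37.35 [ 0.5243 -0.1101  0.1882] [ 0.0012  0.9999 -0.0131 -0.0025] 0.05563602860377144
[(np.int32(108), array([259.5556, 198.713 ])), (np.int32(3313), array([ 66.1065, 305.4081]))]
```

View pics/w13v.png

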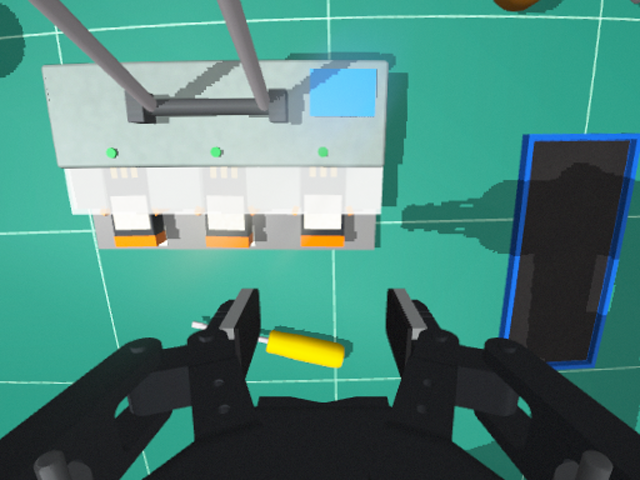

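The lever bar is back at its rest pixel and all three packs are still in. Descending on the bay 2 pack.

{"api": "apply_moves", "payload": {"plan": [{"gripper": 0.3, "x": 0, "y": 0, "z": -0.05, "ax": 0, "ay": 0, "az": 0}, {"gripper": 0.3, "x": 0, "y": 0, "z": -0.1, "ax": 0, "ay": 0, "az": 0}, {"gripper": 0.3, "x": 0, "y": 0, "z": -0.13, "ax": 0, "ay": 0, "az": 0}, {"gripper": 0.3, "x": 0, "y": 0, "z": -0.155, "ax": 0, "ay": 0, "az": 0}, {"gripper": 0.3, "x": 0, "y": 0, "z": -0.17, "ax": 0, "ay": 0, "az": 0}, {"gripper": 0.3, "x": 0, "y": 0, "z": -0.17, "ax": 0, "ay": 0, "az": 0}, {"gripper": -0.3, "x": 0, "y": 0, "z": -0.17, "ax": 0, "ay": 0, "az": 0}, {"gripper": -0.3, "x": 0, "y": 0, "z": -0.17, "ax": 0, "ay": 0, "az": 0}, {"gripper": -0.3, "x": 0, "y": 0, "z": -0.17, "ax": 0, "ay": 0, "az": 0}, {"gripper": -0.3, "x": 0, "y": 0, "z": -0.17, "ax": 0, "ay": 0, "az": 0}], "squeeze": 30}}

```text
time: 38.45
tool_pos: [0.5242, -0.1103, 0.0191]
tcp_rot: [0.001, 1.0, -0.014, -0.002]
contact_force: [-5.2, -0.4, 6.9]
opening: 0.0372
grasp_force: 32.7
```

{"api": "apply_moves", "payload": {"plan": [{"gripper": -0.3, "x": -0.008, "y": 0.0002, "z": 0.0006, "ax": 0, "ay": 0, "az": 0}, {"gripper": -0.3, "x": -0.018, "y": 0.0005, "z": 0.0006, "ax": 0, "ay": 0, "az": 0}, {"gripper": -0.3, "x": -0.03, "y": 0.0009, "z": 0.0006, "ax": 0, "ay": 0, "az": 0}, {"gripper": -0.3, "x": -0.042, "y": 0.0012, "z": 0.0006, "ax": 0, "ay": 0, "az": 0}, {"gripper": -0.3, "x": -0.054, "y": 0.0015, "z": 0.0006, "ax": 0, "ay": 0, "az": 0}, {"gripper": -0.3, "x": -0.064, "y": 0.0018, "z": 0.001, "ax": 0, "ay": 0, "az": 0}]}}

```text
time: 39.05
tool_pos: [0.459, -0.1082, 0.0189]
tcp_rot: [0.001, 1.0, -0.014, -0.003]
contact_force: [1.7, -0.1, 0.8]
opening: 0.0375
grasp_force: 31.4
```

{"api": "apply_moves", "payload": {"plan": [{"gripper": -0.3, "x": 0, "y": 0, "z": 0.03, "ax": 0, "ay": 0, "az": 0}, {"gripper": -0.3, "x": 0, "y": -0.02, "z": 0.07, "ax": 0, "ay": 0, "az": 0.17}, {"gripper": -0.3, "x": 0.01, "y": -0.05, "z": 0.1, "ax": 0, "ay": 0, "az": 0.34}, {"gripper": -0.3, "x": 0.02, "y": -0.09, "z": 0.1, "ax": 0, "ay": 0, "az": 0.51}, {"gripper": -0.3, "x": 0.03, "y": -0.13, "z": 0.1, "ax": 0, "ay": 0, "az": 0.68}, {"gripper": -0.3, "x": 0.04, "y": -0.17, "z": 0.1, "ax": 0, "ay": 0, "az": 0.85}, {"gripper": -0.3, "x": 0.055, "y": -0.21, "z": 0.1, "ax": 0, "ay": 0, "az": 1}, {"gripper": -0.3, "x": 0.07, "y": -0.24, "z": 0.1, "ax": 0, "ay": 0, "az": 1}, {"gripper": -0.3, "x": 0.0835, "y": -0.263, "z": 0.1, "ax": 0, "ay": 0, "az": 1}]}}

```text
time: 39.95
tool_pos: [0.542, -0.3725, 0.1172]
tcp_rot: [0.0, 0.93, 0.369, -0.003]
contact_force: [-0.6, -0.3, -1.6]
opening: 0.0376
grasp_force: 31.2
```

{"api": "apply_moves", "payload": {"plan": [{"gripper": -0.3, "x": 0, "y": 0, "z": 0, "ax": 0, "ay": 0, "az": 0.17}, {"gripper": -0.3, "x": 0, "y": 0, "z": -0.01, "ax": 0, "ay": 0, "az": 0.34}, {"gripper": -0.3, "x": 0, "y": 0, "z": -0.02, "ax": 0, "ay": 0, "az": 0.51}, {"gripper": -0.3, "x": 0, "y": 0, "z": -0.03, "ax": 0, "ay": 0, "az": 0.68}, {"gripper": -0.3, "x": 0, "y": 0, "z": -0.04, "ax": 0, "ay": 0, "az": 0.85}, {"gripper": -0.3, "x": 0, "y": 0, "z": -0.05, "ax": 0, "ay": 0, "az": 1}, {"gripper": -0.3, "x": 0, "y": 0, "z": -0.06, "ax": 0, "ay": 0, "az": 1}, {"gripper": -0.3, "x": 0, "y": 0, "z": -0.07, "ax": 0, "ay": 0, "az": 1}, {"gripper": -0.3, "x": 0, "y": 0, "z": -0.07, "ax": 0, "ay": 0, "az": 1}]}}

```text
time: 40.85
tool_pos: [0.5421, -0.3703, 0.0466]
tcp_rot: [0.0, 0.718, 0.696, -0.001]
contact_force: [-0.7, 0.5, -1.2]
opening: 0.0375
grasp_force: 31.2
```

```bash
python3 - <<'E'
from h import *
np.set_printoptions(precision=4,suppress=True)
s=monitor.state();print(s["time"],s["tool_pos"],s["tcp_rot"],s["opening"],s["contact_force"])
im,m=snap("wrist","w14")
cv2.imwrite("pics/w14v.png",cv2.resize(im,(640,480),interpolation=cv2.INTER_CUBIC))
E
```

```text
40.85 [ 0.5421 -0.3703  0.0466] [ 0.0002  0.7177  0.6963 -0.0014] 0.037544890452991066 [-0.6707  0.5015 -1.1761]
```

View pics/w14v.png

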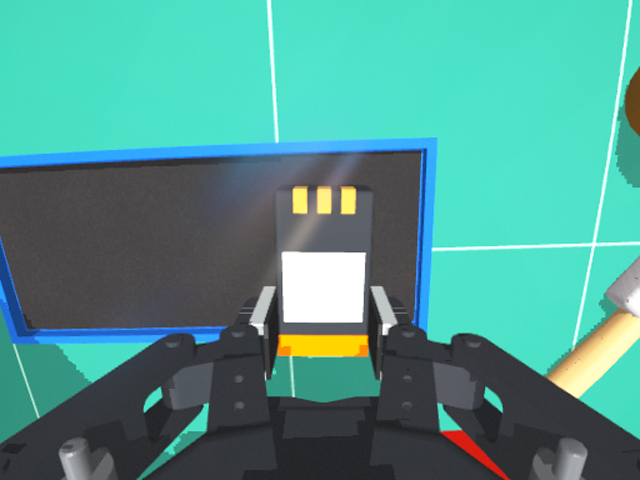

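The pack hangs over the right part of the tray, inside its walls. Lowering and releasing.

{"api": "apply_moves", "payload": {"plan": [{"gripper": -0.3, "x": 0, "y": 0, "z": -0.015, "ax": 0, "ay": 0, "az": 0}, {"gripper": -0.3, "x": 0, "y": 0, "z": -0.027, "ax": 0, "ay": 0, "az": 0}, {"gripper": -0.3, "x": 0, "y": 0, "z": -0.0336, "ax": 0, "ay": 0, "az": 0}, {"gripper": -0.3, "x": 0, "y": 0, "z": -0.0336, "ax": 0, "ay": 0, "az": 0}, {"gripper": 0.18, "x": 0, "y": 0, "z": -0.0336, "ax": 0, "ay": 0, "az": 0}, {"gripper": 0.18, "x": 0, "y": 0, "z": -0.0336, "ax": 0, "ay": 0, "az": 0}, {"gripper": 0.18, "x": 0, "y": 0, "z": -0.0336, "ax": 0, "ay": 0, "az": 0}, {"gripper": 0.18, "x": 0, "y": 0, "z": -0.015, "ax": 0, "ay": 0, "az": 0}, {"gripper": 0.18, "x": 0, "y": 0, "z": 0.02, "ax": 0, "ay": 0, "az": 0}, {"gripper": 0.18, "x": 0, "y": 0, "z": 0.06, "ax": 0, "ay": 0, "az": 0}, {"gripper": 0.18, "x": 0, "y": 0, "z": 0.1, "ax": 0, "ay": 0, "az": 0}]}}

```text
time: 42.0
tool_pos: [0.5436, -0.3712, 0.1506]
tcp_rot: [0.003, 0.717, 0.697, -0.001]
contact_force: [0.7, -0.5, -0.6]
opening: 0.0506
grasp_force: 0.0
```

{"api": "apply_moves", "payload": {"plan": [{"gripper": 0.3, "x": -0.005, "y": 0.04, "z": 0.1, "ax": 0, "ay": 0, "az": -0.17}, {"gripper": 0.3, "x": -0.01, "y": 0.08, "z": 0.1, "ax": 0, "ay": 0, "az": -0.34}, {"gripper": 0.3, "x": -0.0153, "y": 0.125, "z": 0.1, "ax": 0, "ay": 0, "az": -0.51}, {"gripper": 0.3, "x": -0.0153, "y": 0.17, "z": 0.1, "ax": 0, "ay": 0, "az": -0.68}, {"gripper": 0.3, "x": -0.0153, "y": 0.215, "z": 0.1, "ax": 0, "ay": 0, "az": -0.85}, {"gripper": 0.3, "x": -0.0153, "y": 0.26, "z": 0.1, "ax": 0, "ay": 0, "az": -1}, {"gripper": 0.3, "x": -0.0153, "y": 0.3, "z": 0.1, "ax": 0, "ay": 0, "az": -1}, {"gripper": 0.3, "x": -0.0153, "y": 0.3453, "z": 0.1, "ax": 0, "ay": 0, "az": -1}]}}

```text
time: 42.8
tool_pos: [0.528, -0.024, 0.2497]
tcp_rot: [0.002, 0.929, 0.369, -0.001]
contact_force: [1.0, 1.1, -0.7]
opening: 0.0553
grasp_force: 0.0
```

{"api": "apply_moves", "payload": {"plan": [{"gripper": 0.3, "x": 0, "y": 0, "z": -0.02, "ax": 0, "ay": 0, "az": -0.17}, {"gripper": 0.3, "x": 0, "y": 0, "z": -0.05, "ax": 0, "ay": 0, "az": -0.34}, {"gripper": 0.3, "x": 0, "y": 0, "z": -0.08, "ax": 0, "ay": 0, "az": -0.51}, {"gripper": 0.3, "x": 0, "y": 0, "z": -0.11, "ax": 0, "ay": 0, "az": -0.68}, {"gripper": 0.3, "x": 0, "y": 0, "z": -0.14, "ax": 0, "ay": 0, "az": -0.85}, {"gripper": 0.3, "x": 0, "y": 0, "z": -0.16, "ax": 0, "ay": 0, "az": -1}, {"gripper": 0.3, "x": 0, "y": 0, "z": -0.16, "ax": 0, "ay": 0, "az": -1}, {"gripper": 0.3, "x": 0, "y": 0, "z": -0.16, "ax": 0, "ay": 0, "az": -1}]}}

```text
time: 43.6
tool_pos: [0.5289, -0.026, 0.0895]
tcp_rot: [0.001, 1.0, -0.013, -0.002]
contact_force: [0.8, -0.4, 1.1]
opening: 0.0554
grasp_force: 0.0
```

```bash
python3 - <<'E'
from h import *
np.set_printoptions(precision=4,suppress=True)
s=monitor.state();print(s["time"],s["tool_pos"],s["tcp_rot"])
im,m=snap("wrist","w15")
sc,ms=snap("scene","s15")
a=cv2.resize(im[:300],(400,234)); b=cv2.resize(sc[120:320,60:360],(600,400),interpolation=3)
o=np.zeros((600,600,3),np.uint8)
cv2.imwrite("pics/w15v.png",np.vstack([cv2.resize(im[30:230],(512,200)),cv2.resize(b,(512,341))]))
E
```

```text
43.6 [ 0.5289 -0.026   0.0895] [ 0.0012  0.9999 -0.0131 -0.0021]
```

View pics/w15v.png

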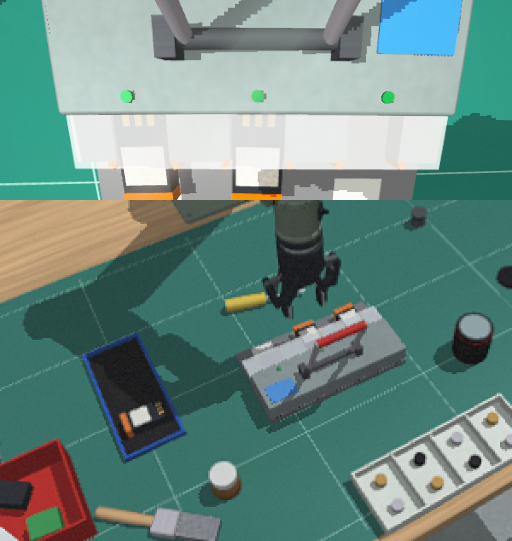

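The first pack lies flat in the tray at about (143,416). Packs 0 and 1 are still seated, and bay 2 is empty. Taking the bay 1 pack.

{"api": "apply_moves", "payload": {"plan": [{"gripper": 0.3, "x": -0.002, "y": 0.001, "z": -0.03, "ax": 0, "ay": 0, "az": 0}, {"gripper": 0.3, "x": -0.002, "y": 0.001, "z": -0.055, "ax": 0, "ay": 0, "az": 0}, {"gripper": 0.3, "x": -0.002, "y": 0.001, "z": -0.071, "ax": 0, "ay": 0, "az": 0}, {"gripper": 0.3, "x": -0.002, "y": 0.001, "z": -0.071, "ax": 0, "ay": 0, "az": 0}, {"gripper": -0.3, "x": -0.002, "y": 0.001, "z": -0.071, "ax": 0, "ay": 0, "az": 0}, {"gripper": -0.3, "x": -0.002, "y": 0.001, "z": -0.071, "ax": 0, "ay": 0, "az": 0}, {"gripper": -0.3, "x": -0.002, "y": 0.001, "z": -0.071, "ax": 0, "ay": 0, "az": 0}, {"gripper": -0.3, "x": -0.002, "y": 0.001, "z": -0.071, "ax": 0, "ay": 0, "az": 0}]}}

```text
time: 44.5
tool_pos: [0.5268, -0.0251, 0.0193]
tcp_rot: [0.001, 1.0, -0.014, -0.002]
contact_force: [-2.6, -0.2, 6.4]
opening: 0.0372
grasp_force: 31.7
```

{"api": "apply_moves", "payload": {"plan": [{"gripper": -0.3, "x": -0.008, "y": 0.0002, "z": 0.0006, "ax": 0, "ay": 0, "az": 0}, {"gripper": -0.3, "x": -0.018, "y": 0.0005, "z": 0.0006, "ax": 0, "ay": 0, "az": 0}, {"gripper": -0.3, "x": -0.03, "y": 0.0009, "z": 0.0006, "ax": 0, "ay": 0, "az": 0}, {"gripper": -0.3, "x": -0.042, "y": 0.0012, "z": 0.0006, "ax": 0, "ay": 0, "az": 0}, {"gripper": -0.3, "x": -0.054, "y": 0.0015, "z": 0.0006, "ax": 0, "ay": 0, "az": 0}, {"gripper": -0.3, "x": -0.066, "y": 0.0018, "z": 0.001, "ax": 0, "ay": 0, "az": 0}]}}

```text
time: 45.1
tool_pos: [0.4592, -0.0231, 0.0189]
tcp_rot: [0.001, 1.0, -0.014, -0.003]
contact_force: [0.8, -0.6, 1.1]
opening: 0.0373
grasp_force: 30.4
```

{"api": "apply_moves", "payload": {"plan": [{"gripper": -0.3, "x": 0, "y": 0, "z": 0.03, "ax": 0, "ay": 0, "az": 0}, {"gripper": -0.3, "x": 0, "y": -0.02, "z": 0.07, "ax": 0, "ay": 0, "az": 0.17}, {"gripper": -0.3, "x": 0, "y": -0.06, "z": 0.1, "ax": 0, "ay": 0, "az": 0.34}, {"gripper": -0.3, "x": 0, "y": -0.1, "z": 0.1, "ax": 0, "ay": 0, "az": 0.51}, {"gripper": -0.3, "x": 0.005, "y": -0.145, "z": 0.1, "ax": 0, "ay": 0, "az": 0.68}, {"gripper": -0.3, "x": 0.01, "y": -0.19, "z": 0.1, "ax": 0, "ay": 0, "az": 0.85}, {"gripper": -0.3, "x": 0.015, "y": -0.235, "z": 0.1, "ax": 0, "ay": 0, "az": 1}, {"gripper": -0.3, "x": 0.0185, "y": -0.28, "z": 0.1, "ax": 0, "ay": 0, "az": 1}, {"gripper": -0.3, "x": 0.0185, "y": -0.32, "z": 0.1, "ax": 0, "ay": 0, "az": 1}, {"gripper": -0.3, "x": 0.0185, "y": -0.349, "z": 0.1, "ax": 0, "ay": 0, "az": 1}]}}

```text
time: 46.1
tool_pos: [0.4764, -0.3732, 0.117]
tcp_rot: [-0.0, 0.93, 0.369, -0.003]
contact_force: [-0.6, 0.6, -1.1]
opening: 0.0371
grasp_force: 30.8
```

{"api": "apply_moves", "payload": {"plan": [{"gripper": -0.3, "x": 0, "y": 0, "z": 0, "ax": 0, "ay": 0, "az": 0.17}, {"gripper": -0.3, "x": 0, "y": 0, "z": 0, "ax": 0, "ay": 0, "az": 0.34}, {"gripper": -0.3, "x": 0, "y": 0, "z": 0, "ax": 0, "ay": 0, "az": 0.51}, {"gripper": -0.3, "x": 0, "y": 0, "z": 0, "ax": 0, "ay": 0, "az": 0.68}, {"gripper": -0.3, "x": 0, "y": 0, "z": -0.02, "ax": 0, "ay": 0, "az": 0.85}, {"gripper": -0.3, "x": 0, "y": 0, "z": -0.04, "ax": 0, "ay": 0, "az": 1}, {"gripper": -0.3, "x": 0, "y": 0, "z": -0.06, "ax": 0, "ay": 0, "az": 1}, {"gripper": -0.3, "x": 0, "y": 0, "z": -0.07, "ax": 0, "ay": 0, "az": 1}, {"gripper": -0.3, "x": 0, "y": 0, "z": -0.07, "ax": 0, "ay": 0, "az": 1}]}}

```text
time: 47.0
tool_pos: [0.4766, -0.3704, 0.0464]
tcp_rot: [-0.001, 0.717, 0.697, -0.001]
contact_force: [-0.2, 0.3, -0.8]
opening: 0.0375
grasp_force: 30.7
```

{"api": "apply_moves", "payload": {"plan": [{"gripper": -0.3, "x": 0, "y": 0, "z": -0.015, "ax": 0, "ay": 0, "az": 0}, {"gripper": -0.3, "x": 0, "y": 0, "z": -0.027, "ax": 0, "ay": 0, "az": 0}, {"gripper": -0.3, "x": 0, "y": 0, "z": -0.0334, "ax": 0, "ay": 0, "az": 0}, {"gripper": -0.3, "x": 0, "y": 0, "z": -0.0334, "ax": 0, "ay": 0, "az": 0}, {"gripper": 0.18, "x": 0, "y": 0, "z": -0.0334, "ax": 0, "ay": 0, "az": 0}, {"gripper": 0.18, "x": 0, "y": 0, "z": -0.0334, "ax": 0, "ay": 0, "az": 0}, {"gripper": 0.18, "x": 0, "y": 0, "z": -0.0334, "ax": 0, "ay": 0, "az": 0}, {"gripper": 0.18, "x": 0, "y": 0, "z": -0.015, "ax": 0, "ay": 0, "az": 0}, {"gripper": 0.18, "x": 0, "y": 0, "z": 0.02, "ax": 0, "ay": 0, "az": 0}, {"gripper": 0.18, "x": 0, "y": 0, "z": 0.06, "ax": 0, "ay": 0, "az": 0}, {"gripper": 0.18, "x": 0, "y": 0, "z": 0.1, "ax": 0, "ay": 0, "az": 0}]}}

```text
time: 48.1
tool_pos: [0.4787, -0.3721, 0.1505]
tcp_rot: [0.003, 0.717, 0.697, -0.001]
contact_force: [1.1, -0.9, -0.0]
opening: 0.0504
grasp_force: 0.0
```

{"api": "apply_moves", "payload": {"plan": [{"gripper": 0.3, "x": 0.005, "y": 0.04, "z": 0.1, "ax": 0, "ay": 0, "az": -0.17}, {"gripper": 0.3, "x": 0.01, "y": 0.08, "z": 0.1, "ax": 0, "ay": 0, "az": -0.34}, {"gripper": 0.3, "x": 0.015, "y": 0.125, "z": 0.1, "ax": 0, "ay": 0, "az": -0.51}, {"gripper": 0.3, "x": 0.02, "y": 0.17, "z": 0.1, "ax": 0, "ay": 0, "az": -0.68}, {"gripper": 0.3, "x": 0.03, "y": 0.215, "z": 0.1, "ax": 0, "ay": 0, "az": -0.85}, {"gripper": 0.3, "x": 0.04, "y": 0.26, "z": 0.1, "ax": 0, "ay": 0, "az": -1}, {"gripper": 0.3, "x": 0.052, "y": 0.3, "z": 0.1, "ax": 0, "ay": 0, "az": -1}, {"gripper": 0.3, "x": 0.052, "y": 0.345, "z": 0.1, "ax": 0, "ay": 0, "az": -1}, {"gripper": 0.3, "x": 0.052, "y": 0.39, "z": 0.1, "ax": 0, "ay": 0, "az": -1}, {"gripper": 0.3, "x": 0.052, "y": 0.43, "z": 0.1, "ax": 0, "ay": 0, "az": -1}]}}

```text
time: 49.1
tool_pos: [0.5306, 0.0601, 0.2493]
tcp_rot: [0.002, 0.929, 0.37, -0.001]
contact_force: [0.1, 0.3, -0.3]
opening: 0.0558
grasp_force: 0.0
```

{"api": "apply_moves", "payload": {"plan": [{"gripper": 0.3, "x": 0, "y": 0, "z": -0.02, "ax": 0, "ay": 0, "az": -0.17}, {"gripper": 0.3, "x": 0, "y": 0, "z": -0.05, "ax": 0, "ay": 0, "az": -0.34}, {"gripper": 0.3, "x": 0, "y": 0, "z": -0.08, "ax": 0, "ay": 0, "az": -0.51}, {"gripper": 0.3, "x": 0, "y": 0, "z": -0.11, "ax": 0, "ay": 0, "az": -0.68}, {"gripper": 0.3, "x": 0, "y": 0, "z": -0.14, "ax": 0, "ay": 0, "az": -0.85}, {"gripper": 0.3, "x": 0, "y": 0, "z": -0.16, "ax": 0, "ay": 0, "az": -1}, {"gripper": 0.3, "x": 0, "y": 0, "z": -0.16, "ax": 0, "ay": 0, "az": -1}, {"gripper": 0.3, "x": 0, "y": 0, "z": -0.16, "ax": 0, "ay": 0, "az": -1}]}}

```text
time: 49.9
tool_pos: [0.5313, 0.0578, 0.0895]
tcp_rot: [0.001, 1.0, -0.013, -0.002]
contact_force: [-0.5, -0.2, 0.0]
opening: 0.0555
grasp_force: 0.0
```

```bash
python3 - <<'E'
from h import *
np.set_printoptions(precision=4,suppress=True)
s=monitor.state();print(s["time"],s["tool_pos"],s["tcp_rot"])
sc,ms=snap("scene","s16"); print(*packs(sc,ms,.026,8),sep="\n")
E
```

```text
49.9 [0.5313 0.0578 0.0895] [ 0.0011  0.9999 -0.0131 -0.0022]
(array([ 0.1747, -0.6394,  0.026 ]), np.float64(-92.71815653976641), np.float64(0.020878426022311818), array([ 25.8333, 198.7778]))
(array([ 0.1747, -0.6394,  0.026 ]), np.float64(-134.39769739528026), np.float64(0.029583705266387858), array([ 25.8333, 198.7778]))
(array([ 0.4811, -0.3585,  0.026 ]), np.float64(89.45658733737356), np.float64(0.025858400627956423), array([133.9744, 230.7692]))
(array([ 0.545 , -0.3562,  0.026 ]), np.float64(88.47197718125605), np.float64(0.026364184631387146), array([141.6966, 246.2809]))
```

{"api": "apply_moves", "payload": {"plan": [{"gripper": 0.3, "x": -0.002, "y": 0.002, "z": -0.03, "ax": 0, "ay": 0, "az": 0}, {"gripper": 0.3, "x": -0.002, "y": 0.002, "z": -0.055, "ax": 0, "ay": 0, "az": 0}, {"gripper": 0.3, "x": -0.002, "y": 0.002, "z": -0.071, "ax": 0, "ay": 0, "az": 0}, {"gripper": 0.3, "x": -0.002, "y": 0.002, "z": -0.071, "ax": 0, "ay": 0, "az": 0}, {"gripper": -0.3, "x": -0.002, "y": 0.002, "z": -0.071, "ax": 0, "ay": 0, "az": 0}, {"gripper": -0.3, "x": -0.002, "y": 0.002, "z": -0.071, "ax": 0, "ay": 0, "az": 0}, {"gripper": -0.3, "x": -0.002, "y": 0.002, "z": -0.071, "ax": 0, "ay": 0, "az": 0}, {"gripper": -0.3, "x": -0.002, "y": 0.002, "z": -0.071, "ax": 0, "ay": 0, "az": 0}]}}

```text
time: 50.75
tool_pos: [0.5294, 0.0598, 0.0194]
tcp_rot: [0.001, 1.0, -0.014, -0.002]
contact_force: [-2.5, 0.6, 6.2]
opening: 0.0372
grasp_force: 32.2
```

{"api": "apply_moves", "payload": {"plan": [{"gripper": -0.3, "x": -0.008, "y": 0.0002, "z": 0.0006, "ax": 0, "ay": 0, "az": 0}, {"gripper": -0.3, "x": -0.018, "y": 0.0005, "z": 0.0006, "ax": 0, "ay": 0, "az": 0}, {"gripper": -0.3, "x": -0.03, "y": 0.0009, "z": 0.0006, "ax": 0, "ay": 0, "az": 0}, {"gripper": -0.3, "x": -0.042, "y": 0.0012, "z": 0.0006, "ax": 0, "ay": 0, "az": 0}, {"gripper": -0.3, "x": -0.054, "y": 0.0015, "z": 0.0006, "ax": 0, "ay": 0, "az": 0}, {"gripper": -0.3, "x": -0.066, "y": 0.0018, "z": 0.001, "ax": 0, "ay": 0, "az": 0}]}}

```text
time: 51.35
tool_pos: [0.4618, 0.0617, 0.019]
tcp_rot: [0.001, 1.0, -0.014, -0.002]
contact_force: [2.2, -0.0, 2.2]
opening: 0.0373
grasp_force: 30.8
```

{"api": "apply_moves", "payload": {"plan": [{"gripper": -0.3, "x": 0, "y": 0, "z": 0.03, "ax": 0, "ay": 0, "az": 0}, {"gripper": -0.3, "x": 0, "y": -0.02, "z": 0.07, "ax": 0, "ay": 0, "az": 0.17}, {"gripper": -0.3, "x": 0, "y": -0.06, "z": 0.1, "ax": 0, "ay": 0, "az": 0.34}, {"gripper": -0.3, "x": 0, "y": -0.1, "z": 0.1, "ax": 0, "ay": 0, "az": 0.51}, {"gripper": -0.3, "x": -0.005, "y": -0.145, "z": 0.1, "ax": 0, "ay": 0, "az": 0.68}, {"gripper": -0.3, "x": -0.01, "y": -0.19, "z": 0.1, "ax": 0, "ay": 0, "az": 0.85}, {"gripper": -0.3, "x": -0.02, "y": -0.235, "z": 0.1, "ax": 0, "ay": 0, "az": 1}, {"gripper": -0.3, "x": -0.03, "y": -0.28, "z": 0.1, "ax": 0, "ay": 0, "az": 1}, {"gripper": -0.3, "x": -0.04, "y": -0.325, "z": 0.1, "ax": 0, "ay": 0, "az": 1}, {"gripper": -0.3, "x": -0.045, "y": -0.37, "z": 0.1, "ax": 0, "ay": 0, "az": 1}, {"gripper": -0.3, "x": -0.049, "y": -0.41, "z": 0.1, "ax": 0, "ay": 0, "az": 1}, {"gripper": -0.3, "x": -0.049, "y": -0.435, "z": 0.1, "ax": 0, "ay": 0, "az": 1}]}}

```text
time: 52.55
tool_pos: [0.411, -0.374, 0.1171]
tcp_rot: [-0.0, 0.93, 0.368, -0.003]
contact_force: [-0.7, 0.2, -0.3]
opening: 0.0374
grasp_force: 30.7
```

{"api": "apply_moves", "payload": {"plan": [{"gripper": -0.3, "x": 0, "y": 0, "z": 0, "ax": 0, "ay": 0, "az": 0.17}, {"gripper": -0.3, "x": 0, "y": 0, "z": 0, "ax": 0, "ay": 0, "az": 0.34}, {"gripper": -0.3, "x": 0, "y": 0, "z": 0, "ax": 0, "ay": 0, "az": 0.51}, {"gripper": -0.3, "x": 0, "y": 0, "z": 0, "ax": 0, "ay": 0, "az": 0.68}, {"gripper": -0.3, "x": 0, "y": 0, "z": -0.02, "ax": 0, "ay": 0, "az": 0.85}, {"gripper": -0.3, "x": 0, "y": 0, "z": -0.04, "ax": 0, "ay": 0, "az": 1}, {"gripper": -0.3, "x": 0, "y": 0, "z": -0.06, "ax": 0, "ay": 0, "az": 1}, {"gripper": -0.3, "x": 0, "y": 0, "z": -0.07, "ax": 0, "ay": 0, "az": 1}, {"gripper": -0.3, "x": 0, "y": 0, "z": -0.07, "ax": 0, "ay": 0, "az": 1}]}}

```text
time: 53.45
tool_pos: [0.4118, -0.3712, 0.0466]
tcp_rot: [-0.001, 0.717, 0.697, -0.001]
contact_force: [0.3, -0.5, -0.9]
opening: 0.0375
grasp_force: 30.6
```

{"api": "apply_moves", "payload": {"plan": [{"gripper": -0.3, "x": 0, "y": 0, "z": -0.015, "ax": 0, "ay": 0, "az": 0}, {"gripper": -0.3, "x": 0, "y": 0, "z": -0.027, "ax": 0, "ay": 0, "az": 0}, {"gripper": -0.3, "x": 0, "y": 0, "z": -0.0334, "ax": 0, "ay": 0, "az": 0}, {"gripper": -0.3, "x": 0, "y": 0, "z": -0.0334, "ax": 0, "ay": 0, "az": 0}, {"gripper": 0.18, "x": 0, "y": 0, "z": -0.0334, "ax": 0, "ay": 0, "az": 0}, {"gripper": 0.18, "x": 0, "y": 0, "z": -0.0334, "ax": 0, "ay": 0, "az": 0}, {"gripper": 0.18, "x": 0, "y": 0, "z": -0.0334, "ax": 0, "ay": 0, "az": 0}, {"gripper": 0.18, "x": 0, "y": 0, "z": -0.015, "ax": 0, "ay": 0, "az": 0}, {"gripper": 0.18, "x": 0, "y": 0, "z": 0.02, "ax": 0, "ay": 0, "az": 0}, {"gripper": 0.18, "x": 0, "y": 0, "z": 0.06, "ax": 0, "ay": 0, "az": 0}, {"gripper": 0.18, "x": 0, "y": 0, "z": 0.1, "ax": 0, "ay": 0, "az": 0}]}}

```text
time: 54.55
tool_pos: [0.4137, -0.3732, 0.1505]
tcp_rot: [0.003, 0.717, 0.697, -0.001]
contact_force: [0.9, -0.1, -0.7]
opening: 0.0498
grasp_force: 0.0
```

{"api": "apply_moves", "payload": {"plan": [{"gripper": 0.18, "x": 0, "y": 0.0, "z": 0.04, "ax": 0, "ay": 0, "az": 0}, {"gripper": 0.18, "x": 0, "y": -0.02, "z": 0.08, "ax": 0, "ay": 0, "az": 0}, {"gripper": 0.18, "x": 0, "y": -0.04, "z": 0.12, "ax": 0, "ay": 0, "az": 0}, {"gripper": 0.18, "x": 0, "y": -0.04, "z": 0.15, "ax": 0, "ay": 0, "az": 0}, {"gripper": 0.18, "x": 0, "y": -0.04, "z": 0.15, "ax": 0, "ay": 0, "az": 0}, {"gripper": 0.18, "x": 0, "y": -0.04, "z": 0.15, "ax": 0, "ay": 0, "az": 0}, {"gripper": 0.18, "x": 0, "y": -0.04, "z": 0.15, "ax": 0, "ay": 0, "az": 0}]}}

```text
time: 55.25
tool_pos: [0.4133, -0.4126, 0.2975]
tcp_rot: [0.001, 0.717, 0.697, -0.001]
contact_force: [0.1, -0.2, -0.0]
opening: 0.0507
grasp_force: 0.0
```

```bash
python3 - <<'E'
from h import *
np.set_printoptions(precision=4,suppress=True)
s=monitor.state();print(s["time"],s["tool_pos"],s["tcp_rot"])
im,m=snap("wrist","w17"); print(*packs(im,m,.026),sep="\n")
sc,ms=snap("scene","s17")
cv2.imwrite("pics/w17v.png",np.vstack([cv2.resize(im,(512,384))[:300],cv2.resize(sc[120:300,60:370],(512,297),interpolation=3)]))
E
```

```text
55.25 [ 0.4133 -0.4126  0.2975] [ 0.0013  0.7171  0.697  -0.001 ]
(array([ 0.5447, -0.3566,  0.026 ]), np.float64(88.30804418251209), np.float64(0.02662431740095233), array([346.1356, 123.7881]))
(array([ 0.4143, -0.3595,  0.026 ]), np.float64(78.08935292481111), np.float64(0.026860892590423513), array([257.0143, 128.0509]))
(array([ 0.4803, -0.3589,  0.026 ]), np.float64(85.78254408128282), np.float64(0.02632599732147497), array([302.2081, 126.4465]))
```

View pics/w17v.png

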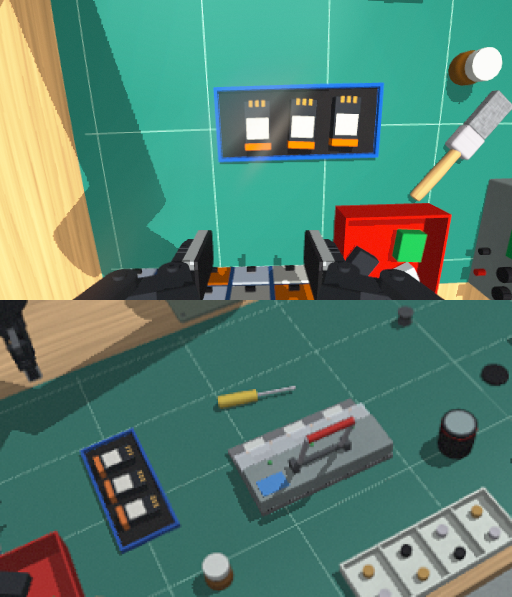

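The last pictures show all three packs flat inside the tray, at (257,128), (302,126) and (347,124). The lever is at rest, the lens and jar haven't moved, and the arm is clear. Handing in.

```bash
python3 -c "
from plant import workorder
print(workorder.finish_job())"
```

```text
the job is handed in; nothing more can be done
None
```

I handed the job in at about 55 s: all three packs were seated, the lever was pulled to its stop, held and eased back to rest, and the packs now lie flat in the blue tray with the lens and jar left where they stood; no verdict came back.

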